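Seat a rail in the dowel jig and clamp it to the click

ROBOT

A 6-joint arm with a two-finger parallel gripper is mounted at the origin on the work surface. World frame = base frame: x ahead of the robot, y to its left, z up, the work surface at z = 0. Lengths are in mm, angles in rad, forces in N, time in s.
With the tool pointing down it reaches from about 350 to 875 mm from the base axis. Payload 4.2 kg.
Tool frame: the origin (TCP) lies at the very end of the fingers, on their centre line; the grasp point (between the pads) lies arm.hold_point_z behind it (arm.hold_point_z is the distance from the TCP to the grasp point, in mm); z points along the fingers, y is the direction in which the jaws open and shut (so a half turn about z gives the same grasp; the last joint's range is limited). The gripper opens to 85 mm and grips with 20 to 120 N. Pads are 22 mm wide; open, the fingers measure 114 mm over their backs; the gripper's body (76 mm by 85 mm) begins 54 mm behind the grasp point. The pads swing forward as they close: fully open they stand 13 mm farther back than shut.
Start: joints at [1.394, 0.385, 0.008, 0, -1.194, -0.259], TCP at [263.801, 566.576, 231.312] pointing down, gripper open.
Joint ranges: [-3.14, 3.14], [-1.21, 2.06], [-1.07, 1.41], [-3.16, 2.05], [-2.99, -0.16], [-3.1, 3.1]. Speed limits (rad/s): [2.79, 2.79, 3.14, 3.14, 3.14, 3.14].

INTERFACE

Orientations are given as a unit quaternion [x, y, z, w].
In Python, from bench import arm gives the robot as it stands.
- The arm moves only by the tool step_arm, never from a script. Its argument "series" is a list of rows, each a list of 6 numbers: the shift along the world's x, y, z scaled (see below), then the turn, a rotation vector about the world's x, y, z scaled (see below). A call has 1 to 12 rows; each row is the pose to reach, as a shift and turn from the pose commanded when the call began; what a row does not reach only later rows make up. The controller multiplies each number of a shift by 400 mm and each number of a turn by pi/2 rad. A row lasts 1/12 s, in which the tool goes at most 41.7 mm and 7.16 degrees, less where a joint would pass 70% of its speed; a pose out of reach is approached as far as the arm can. A call with a number of a shift or a turn outside -1 to 1 is refused whole. A call with a gripper value outside its range is refused whole. "jaw" is the opening, from -1 (shut) to 1 (fully open), set as the call begins (left out, the last holds). The fingers move at their own pace and stop on an object; the grip force is fixed at half the most. Time passes only in rows, so rows that repeat a pose let the fingers close. It gives the time, the measured TCP pose, the force and the opening at its end, in the units of the state.
- arm.read_state(): the state, without advancing time (a new reading comes with each control period).
- arm.get_image(name): name is "scene" or "side" or "wrist"; returns a dict with "image" (384x512x3 uint8, red, green, blue), "camera_matrix" (3x3 intrinsics, pixels), "world_from_camera" (4x4, takes a point from camera to world coordinates). Camera axes: x right, y up, looking along -z (the intrinsics and any distortion apply to the point x, -y, -z); pixel columns grow to the right and rows downward; lengths in mm; the calibration is good to about 2 mm. The wrist camera is an equidistant fisheye: a pixel r from the principal point sees the ray r / f radians off the axis. A picture is of the moment at which its call begins. There is no depth.
- arm.job_done(): hands the job in, once; it reports no verdict.
The state is a dict: "clock": time; "joints": joint angles; "joint_vel": joint speeds; "joint_efforts": joint torques, N m; "position": TCP position; "ee_rot": TCP orientation; "contact_force": force on the tool from outside, world axes, zero at the start; "wrist_torque": the same for the moment, N m; "gripper_width": finger opening in mm.
Only numpy, scipy, OpenCV 4.12 (cv2) and the standard library are available. Lean on these libraries where they do the work, as an engineer would, in place of code of your own. Each camera call takes 0.05 s, during which the arm holds its last target.

TASK

The loose spruce rail lies on the black bed of the dowel-drilling jig: slide it along until its end butts gently against the end block with its side flush along the fence. Then turn the clamp knob clockwise until its slip clutch clicks, so that the rail is held at the set torque, and stop there: two clicks at the very most. Do not jam the rail hard into the stops, and leave the spare rail, the dowel pot, the tape measure and the drill where they are.

Things in the scene. Friction and masses are not known exactly. Their poses are not given: they have to be found in the camera images.
- home (a point): Fixed point of the jig: where the middle of the rail's leading end face must finally be, 35 mm above the bench. Axes: x across the bed towards the fence, y along the bed away from the end block, z up.
- rail_mid (a point): Centre of the loose spruce rail, half-way up: 45 mm wide (its x), 260 mm long (its y), 22 mm high, about 0.13 kg. Its y axis points from the leading end (by the end block) to the free end. It lies flat on the bed, drawn 30 to 60 mm back from the end block, a few mm off the fence and slightly askew; it passes under the clamp pad with at least 1 mm of air.
- rail_end (a point): Middle of the rail's leading end face (130 mm from the rail's centre in its -y direction, half-way up), with the rail's axes.
- rail: The same rail; origin at the centre of its underside.
- jig: The jig, fixed to the bench, axes as home, which lies at (0, -105, 35) mm in this frame. Plywood plate 150 x 300 mm, 12 mm thick (y = -140 to +160 mm); on it along y a raised black bed 28 mm wide (x = -19 to +9 mm), narrower than the rail so that fingers reach past the rail's sides; its top is 24 mm above the bench, y = -105 to +150 mm. Origin on the bench.
- end_block: Aluminium end block with two brass drill bushes, fixed, 75 mm wide, top 54 mm above the bench. Same origin and axes as the jig; its flat stop face is the plane y = -105 mm.
- fence: Aluminium side fence, fixed, 14 mm thick, top 42 mm above the bench. Same origin and axes as the jig; its flat face is the plane x = +22.5 mm, from y = -104 to +50 mm.
- bridge (a point): Top of the clamp bridge on the knob's axis, jig's axes, 84 mm above the bench, 40 mm in +y from the end block's face. The crossbar spans 128 mm in x, is 26 mm wide and 14 mm thick; its posts stand at x = -57 and +57 mm.
- pad: Round black rubber-faced pressure pad, 25 mm across, at the foot of the clamp screw; origin at the middle of its underside. It does not turn. It starts about 1 to 4 mm above the rail's top (46 mm above the bench). From first touch the torque climbs over 0.6 to 1.3 rad of knob turn to the clutch's first click, at 50 to 110 N of clamping.
- knob_grip (a point): Centre of the clamp knob at half height on its upright axis: black fluted round knob, 40 mm across, 28 mm high, orange top, underside about 11 to 14 mm above the bridge. x axis along the white line on its top, turning with it. Clockwise from above tightens and lowers knob and pad 16 mm a turn (2.5 mm per rad). Before the pad bears it drags lightly (under 0.2 N m); the screw holds when let go.
- hub (a point): Top of the 17 mm steel hub on the knob's axis, 7 mm above the knob's top (20 mm above knob_grip); it turns with the screw. x axis along its black line, in line with the knob's white line until the clutch slips, at a set torque of 0.38 to 0.55 N m: torque falls by half or more and the knob jumps 15 degrees (0.26 rad) clockwise on the hub, a click; then torque climbs to the next click.
- spare_rail_mid (a point): Centre of a second, like rail lying on the bench beyond the fence side of the jig (bystander).
- dowel_pot: Blue pot of dowels, 74 mm across, 70 mm high, origin at its underside (bystander).
- tape_measure: Yellow tape measure, 72 x 42 mm, 66 mm high, origin at its underside (bystander).
- drill: Cordless drill standing on its battery, 190 mm high, origin at its underside (bystander).

How it is judged (in metres and radians):
On the way, in this order (a step that is already met when the one before it is completed fails the run):
1. the rail lies home: its end against the end block and its side against the fence, before it is clamped (y of rail_end in the frame of home below 0.0015 m and x of rail_end in the frame of home above -0.0015 m and angle between the y axis of rail_mid and the y axis of home, either way round below 0.02 rad and contact force between pad and rail below 5 N), for 0.2 s.
2. the clutch has clicked with the pad bearing on the rail (angle between the x axis of knob_grip and the x axis of hub, either way round above 0.18 rad and contact force between pad and rail above 30 N), for 0.1 s.
At the end, for the whole second after the job is handed in: The rail's end is within 1.5 mm of the end block, its side within 1.5 mm of the fence and within 0.02 rad of parallel; the clutch has clicked once or twice and the pad still presses on the rail with over 30 N; everything is let go and at rest (all of step 2 and y of rail_end in the frame of home below 0.0015 m and x of rail_end in the frame of home above -0.0015 m and z of rail_end in the frame of home below 0.002 m and angle between the y axis of rail_mid and the y axis of home, either way round below 0.02 rad and angle between the x axis of knob_grip and the x axis of hub, either way round below 0.655 rad and linear speed of rail below 0.01 m/s); the robot touches nothing.
It fails at once if the clutch was run past two clicks (angle between the x axis of knob_grip and the x axis of hub, either way round above 0.655 rad).
It fails at once if the rail was jammed into the end block (over 18 N) (contact force between rail and end_block above 18 N).
It fails at once if the rail was jammed into the fence (over 18 N) (contact force between rail and fence above 18 N).
It fails at once if a bystander was moved by more than 15 mm (distance of any of spare_rail_mid, dowel_pot, tape_measure, drill from where it was at the start of the episode above 0.015 m).
It also fails if it takes over 72 s, if anything falls off the work surface, if the arm or the gripper's body presses on something with over 40 N, if the wrist force passes 120 N, or if a joint passes its speed limit or range.

## Working session

There is one attempt and no reset: what is moved stays moved. The work goes in short steps, Python scripts to look and compute and a tool call to move; the robot and the scene stay as the last step left them, time stands still between calls to the robot, and variables do not carry over. Pictures are saved under pics/ and viewed, and the job is handed in when it is done.

Besides the shell and the picture viewer there is one more tool, called after "Emit:" by a JSON object that holds its "method" and its "body", one argument or row to a line. step_arm: Moves the arm, as the interface text tells. Shifts and turns lie within -1 to 1; 1 stands for 400 mm of shift or pi/2 rad of turn. Its arguments: {"type":"object","properties":{"series":{"type":"array","items":{"type":"array","items":{"type":"number","minimum":-1,"maximum":1}}},"jaw":{"type":"number"}},"required":["series"]}

```bash
mkdir -p pics; ls
cat > h.py <<'E'
from bench import arm
import numpy as np, cv2
def snap(n,f):
    d=arm.get_image(n); cv2.imwrite('pics/'+f+'.png',d['image'][:,:,::-1]); np.savez('pics/'+f+'.npz',K=d['camera_matrix'],T=d['world_from_camera']); return d
def ray(f,u,v,fish=False):
    d=np.load('pics/'+f+'.npz');K,T=d['K'],d['T']
    x=np.array([(u-K[0,2])/K[0,0],(v-K[1,2])/K[1,1]])
    if fish:
        r=np.hypot(*x); s=np.sin(r)/max(r,1e-9); c=np.array([x[0]*s,-x[1]*s,-np.cos(r)])
    else: c=np.array([x[0],-x[1],-1.])
    return T[:3,3],T[:3,:3]@c
def atz(f,u,v,z,fish=False):
    o,r=ray(f,u,v,fish); return o+r*(z-o[2])/r[2]
def proj(f,p,fish=False):
    d=np.load('pics/'+f+'.npz');K,T=d['K'],d['T']
    c=T[:3,:3].T@(np.asarray(p,float)-T[:3,3]); x,y,z=c[0],-c[1],-c[2]
    if fish:
        r=np.hypot(x,y); t=np.arctan2(r,z); q=np.array([x,y])/max(r,1e-9)*t
    else: q=np.array([x,y])/z
    return np.array([K[0,0]*q[0]+K[0,2],K[1,1]*q[1]+K[1,2]])
E
python3 - <<'E'
from h import *
s=arm.read_state(); print(s); print(arm.hold_point_z, [a for a in dir(arm) if a[0]!='_'])
for n in ('scene','side','wrist'):
    d=snap(n,n+'0'); print(n,d['camera_matrix'].tolist(),np.round(d['world_from_camera'],3).tolist())
E
```

```text
pics
{'clock': 0.0, 'joints': array([ 1.39359586e+00,  3.85570189e-01,  6.62883464e-03, -4.75786350e-04,
       -1.19399765e+00, -2.58628630e-01]), 'joint_vel': array([-0.00083548, -0.00043881, -0.0004646 ,  0.00029171, -0.00035942,
        0.0015908 ]), 'joint_efforts': array([-1.16856478e-03, -3.92291558e+01,  1.88407052e+01,  4.18642312e+00,
       -4.61675270e-03, -5.43088859e-06]), 'position': array([263.57830119, 566.06382859, 230.21797396]), 'ee_rot': array([ 9.76330871e-01, -2.16279527e-01, -1.77320743e-04,  1.07944888e-03]), 'contact_force': array([-0.33345272,  0.31335049, -0.15808706]), 'wrist_torque': array([ 0.02888416, -0.04625101, -0.00691668]), 'gripper_width': 85.08871251492427}
18.700000000000003 ['IKError', 'get_image', 'hold_point_z', 'job_done', 'read_state']
scene [[402.18018861229837, 0.0, 249.91924818152862], [0.0, 402.18018861229837, 190.60748421524593], [0.0, 0.0, 1.0]] [[0.358, -0.725, 0.589, 1198.432], [0.934, 0.278, -0.225, -317.056], [-0.0, 0.63, 0.776, 984.534], [0.0, 0.0, 0.0, 1.0]]
side [[488.43617696498956, 0.0, 253.5763944253495], [0.0, 488.43617696498956, 195.5168314681703], [0.0, 0.0, 1.0]] [[0.833, 0.262, -0.488, -93.453], [-0.553, 0.409, -0.726, -985.065], [0.009, 0.874, 0.485, 735.228], [0.0, 0.0, 0.0, 1.0]]
wrist [[297.3186396354542, 0.0, 253.40065529534422], [0.0, 297.3186396354542, 191.21336365143267], [0.0, 0.0, 1.0]] [[-0.423, 0.875, 0.234, 322.325], [-0.906, -0.409, -0.107, 538.845], [0.002, -0.258, 0.966, 373.125], [0.0, 0.0, 0.0, 1.0]]
```

View pics/scene0.png

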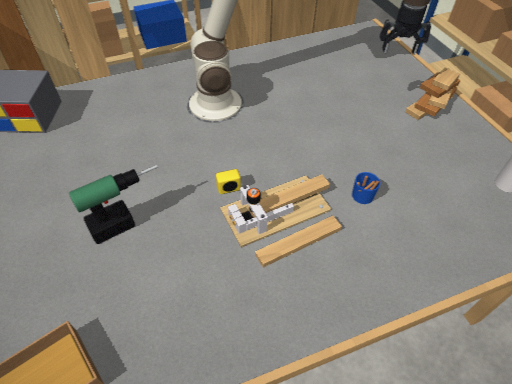

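View pics/side0.png

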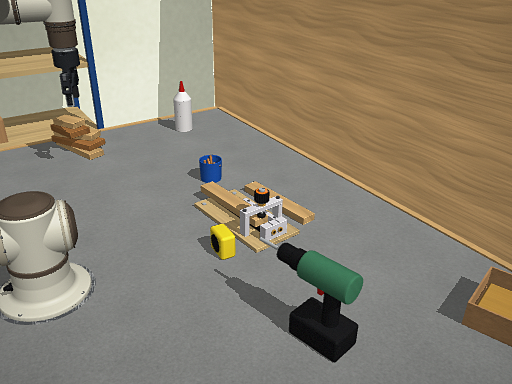

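View pics/wrist0.png

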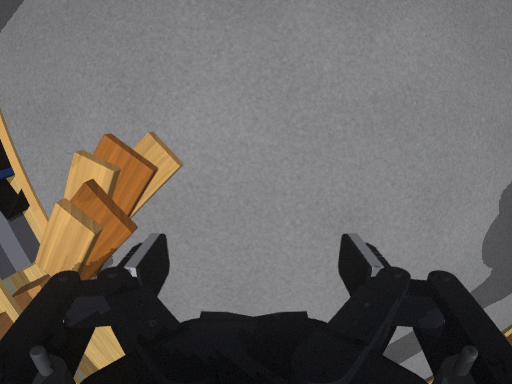

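Run:
```python
import cv2
a=cv2.imread('pics/scene0.png')[160:280,200:360]; cv2.imwrite('pics/s0z.png',cv2.resize(a,None,fx=5,fy=5,interpolation=cv2.INTER_CUBIC))
a=cv2.imread('pics/side0.png')[170:260,185:325]; cv2.imwrite('pics/d0z.png',cv2.resize(a,None,fx=5.7,fy=5.7,interpolation=cv2.INTER_CUBIC))
```

```text
(no output)
```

View pics/s0z.png

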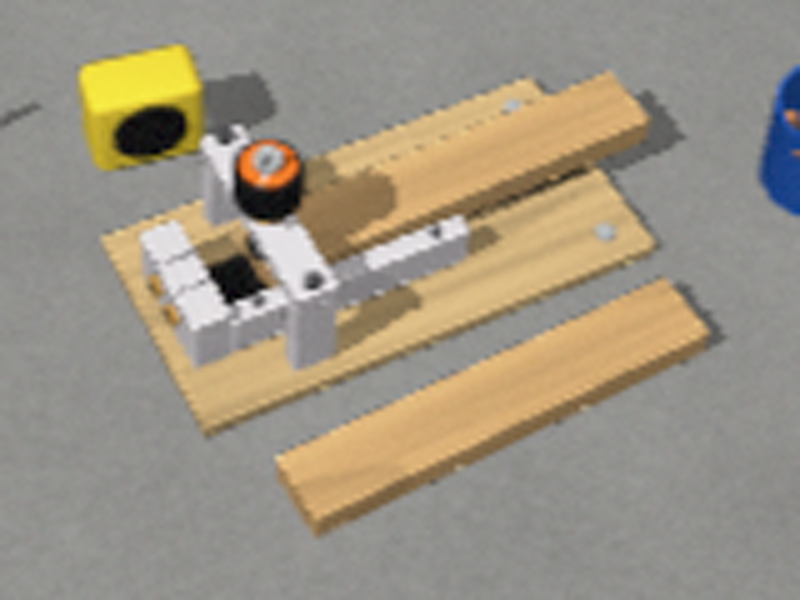

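View pics/d0z.png

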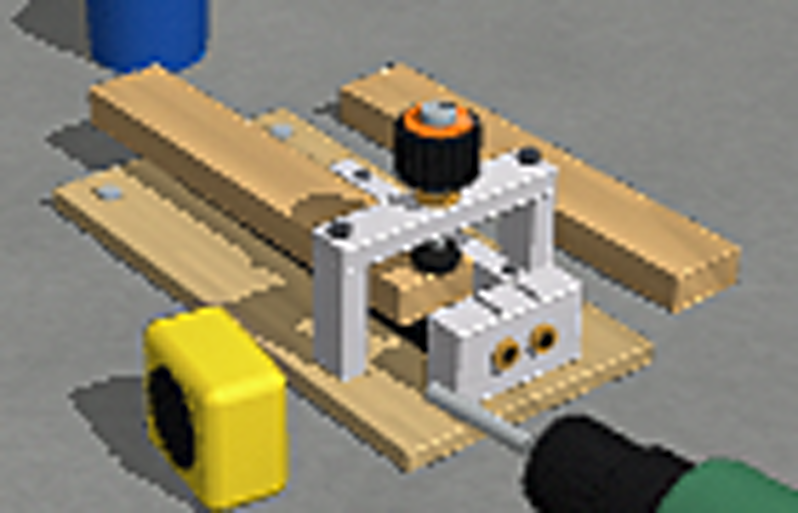

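```bash
cat > fit.py <<'E'
from h import *
from scipy.optimize import least_squares
S=lambda u,v:((u+.5)/5-.5+200,(v+.5)/5-.5+160)
D=lambda u,v:((u+.5)/5.7-.5+185,(v+.5)/5.7-.5+170)
obs=[('scene0',S(102,237),(-75,-140,12)),('scene0',S(207,427),(75,-140,12)),('scene0',S(656,239),(75,160,12)),('scene0',S(531,79),(-75,160,12)),
('side0',D(53,192),(-75,160,12)),('side0',D(408,460),(-75,-140,12)),('side0',D(654,345),(75,-140,12))]
def w(p,q): c,s=np.cos(p[2]),np.sin(p[2]); return np.array([p[0]+c*q[0]-s*q[1],p[1]+s*q[0]+c*q[1],q[2]])
f=lambda p:np.concatenate([proj(n,w(p,q))-uv for n,uv,q in obs])
r=least_squares(f,[550,100,0.0]); print(r.x,np.round(f(r.x).reshape(-1,2),1).tolist())
P=r.x
for n,z in(('scene0',S),('side0',D)):
    d=z(268,157) if n=='scene0' else z(438,106)
    for h in (130,): print('hub',atz(n,*d,h), 'exp',w(P,(0,-65,h)))
    
inv=lambda X:(lambda d:(np.cos(P[2])*d[0]+np.sin(P[2])*d[1],-np.sin(P[2])*d[0]+np.cos(P[2])*d[1]))(X[:2]-P[:2])
print('rail corners (free end top) scene', inv(atz('scene0',*S(612,72),46)),inv(atz('scene0',*S(648,120),46)))
print('side', inv(atz('side0',*D(90,90),46)),inv(atz('side0',*D(155,66),46)), 'lead', inv(atz('side0',*D(398,298),46)),inv(atz('side0',*D(470,265),46)))
E
python3 fit.py
```

```text
[5.48269451e+02 3.66519663e+00 7.87038487e-02] [[-0.4, -0.9], [-0.7, -0.3], [0.1, 0.3], [-0.2, -1.4], [0.0, -0.9], [0.6, -1.2], [0.7, -0.5]]
hub [555.05851419 -61.20283919 130.        ] exp [553.379921   -61.13359265 130.        ]
hub [554.13820296 -57.74727467 130.        ] exp [553.379921   -61.13359265 130.        ]
rail corners (free end top) scene (np.float64(-28.524194762186596), np.float64(187.5218468394994)) (np.float64(14.237832511817802), np.float64(186.56904415312746))
side (np.float64(-34.85353160561309), np.float64(184.6181722549299)) (np.float64(7.9354346581186554), np.float64(186.90432973618672)) lead (np.float64(-32.94192295439442), np.float64(-76.431954962068)) (np.float64(12.44027654661435), np.float64(-74.00198154086885))
```

Emit:
{"method": "step_arm", "body": {
  "series": [
    [0.055,-0.083,0,0,0,-0.056],
    [0.12,-0.18,0,0,0,-0.12],
    [0.18,-0.27,0,0,0,-0.18],
    [0.24,-0.36,0,0,0,-0.24],
    [0.3,-0.45,0,0,0,-0.3],
    [0.36,-0.54,0,0,0,-0.36],
    [0.42,-0.63,0,0,0,-0.42],
    [0.48,-0.72,0,0,0,-0.48],
    [0.54,-0.81,0,0,0,-0.54],
    [0.6,-0.9,0,0,0,-0.61],
    [0.66,-1.0,0,0,0,-0.672],
    [0.66,-1.0,0,0,0,-0.672]
  ],
  "jaw": 1
}}

```text
clock: 1.15
position: [529.0, 163.2, 231.0]
ee_rot: [0.733, -0.681, 0.0, 0.0]
contact_force: [0.7, 1.0, 0.4]
gripper_width: 85.7
```

Run:
```python
from h import *
snap('wrist','w1'); s=arm.read_state(); print(s['clock'],s['position'],s['ee_rot'],s['joints'],s['contact_force'])
```

```text
1.2 [529.95635706 161.60066811 230.87083689] [ 7.32713272e-01 -6.80536952e-01  3.59670770e-04  7.66744273e-04] [ 0.58914627  0.26513212 -0.16884396  0.00116118 -1.1381463  -0.51582859] [ 1.82091656 -1.82957424  0.34332871]
```

View pics/w1.png

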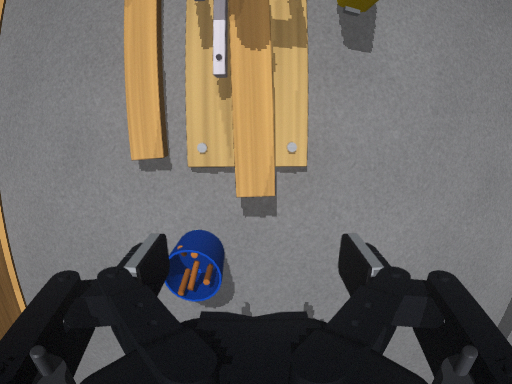

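```bash
cat > m1.py <<'E'
from h import *
import sys
P=np.array([548.27,3.67,.0787])
def inv(X): d=X[:2]-P[:2]; c,s=np.cos(P[2]),np.sin(P[2]); return np.round([c*d[0]+s*d[1],-s*d[0]+c*d[1]],1)
if __name__=='__main__':
  W=lambda n,u,v,z:print(n,np.round(atz('w1',u,v,z,True)[:2],1),inv(atz('w1',u,v,z,True)))
  W('plate75,160',188,166,12);W('plate-75,160',306,166,12);W('fence 22.5,50',225,74,42);W('fence36.5',213,74.5,42)
  W('rail x+',236,195.5,46);W('rail x-',275,194.5,46);W('rail x+far',231,60,46);W('rail x-far',273,60,46)
  W('pot',194,279,70);W('tape',357,8,60)
  W('spare end',131,159,22);W('spare',163,157,22)
E
python3 m1.py
python3 - <<'E'
import cv2
a=cv2.imread('pics/w1.png')[0:220,110:400]; cv2.imwrite('pics/w1z.png',cv2.resize(a,None,fx=2.7,fy=2.7,interpolation=cv2.INTER_CUBIC))
E
```

```text
plate75,160 [610.4 167.8] [ 74.9 158.7]
plate-75,160 [463.1 157.3] [-72.8 159.8]
fence 22.5,50 [567.7  55.7] [23.5 50.3]
fence36.5 [581.   56.8] [36.8 50.4]
rail x+ [546.4 192. ] [ 13.  187.9]
rail x- [501.9 187.6] [-31.8 187. ]
rail x+far [561.9  40. ] [16.5 35.2]
rail x-far [516.4  36.8] [-29.2  35.5]
pot [590.7 293.3] [ 65.1 285.4]
tape [428.5 -35. ] [-122.4  -29.1]
spare end [683.9 161. ] [147.6 146.2]
spare [640.5 156.5] [104.  145.1]
```

View pics/w1z.png

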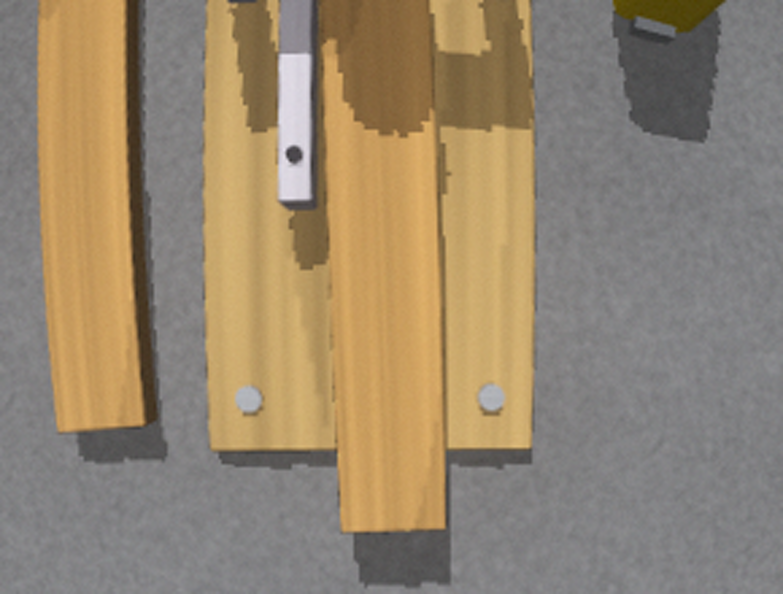

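Emit:
{"method": "step_arm", "body": {
  "series": [
    [-0.0035,0.002,-0.08,0,0,0.0127],
    [-0.0035,0.002,-0.16,0,0,0.0127],
    [-0.0035,0.002,-0.24,0,0,0.0127],
    [-0.0035,0.002,-0.31,0,0,0.0127],
    [-0.0035,0.002,-0.37,0,0,0.0127],
    [-0.0035,0.002,-0.41,0,0,0.0127],
    [-0.0035,0.002,-0.44,0,0,0.0127],
    [-0.0035,0.002,-0.44,0,0,0.0127]
  ]
}}

```text
clock: 1.87
position: [524.4, 166.3, 52.2]
ee_rot: [0.741, -0.671, -0.001, 0.003]
contact_force: [0.6, 0.2, 1.1]
gripper_width: 85.2
```

Run:
```python
from h import *
snap('wrist','w2'); s=arm.read_state(); print(s['clock'],s['position'],s['ee_rot'],s['joints'],s['contact_force'])
```

```text
1.9167 [525.48028472 166.8475787   53.92165249] [ 7.41372089e-01 -6.71091620e-01 -4.63861671e-04  1.80210527e-03] [ 6.01471230e-01  4.57027238e-01 -3.89398065e-01 -1.02273337e-04
 -7.28092099e-01 -5.01962041e-01] [ 0.81260452 -0.30235201  0.42312699]
```

View pics/w2.png

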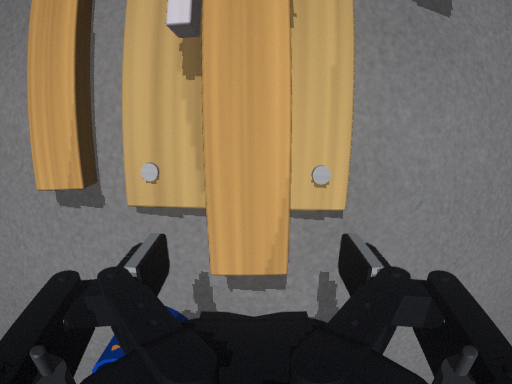

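Run:
```python
from m1 import *
W=lambda n,u,v,z:print(n,np.round(atz('w2',u,v,z,True)[:2],1),inv(atz('w2',u,v,z,True)))
W('r+end',211,274,46);W('r-end',288,274,46);W('r+',203,50,46);W('r-',290,50,46)
W('plate75',128,206,12);W('plate-75',346,210,12)
a=cv2.imread('pics/w2.png')[20:290,180:310]; cv2.imwrite('pics/w2z.png',cv2.resize(a,None,fx=2.2,fy=2.2,interpolation=cv2.INTER_CUBIC))
```

```text
r+end [546.1 193. ] [ 12.7 188.9]
r-end [501.7 188.6] [-31.9 188. ]
r+ [558.7  71. ] [15.7 66.3]
r- [515.5  67. ] [-27.6  65.7]
plate75 [610.1 168.8] [ 74.6 159.8]
plate-75 [462.1 157. ] [-73.8 159.7]
```

View pics/w2z.png

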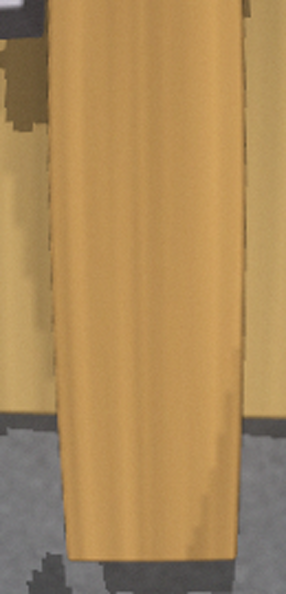

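Emit:
{"method": "step_arm", "body": {
  "series": [
    [0,0,-0.05,0,0,0.005],
    [0,0,-0.085,0,0,0.005],
    [0,0,-0.096,0,0,0.005],
    [0,0,-0.096,0,0,0.005]
  ]
}}

```text
clock: 2.25
position: [526.2, 167.3, 16.8]
ee_rot: [0.744, -0.668, -0.0, 0.001]
contact_force: [-1.3, -0.7, 0.6]
gripper_width: 85.1
```

Emit:
{"method": "step_arm", "body": {
  "series": [
    [0,0,0,0,0,0],
    [0,0,0,0,0,0],
    [0,0,0,0,0,0],
    [0,0,0,0,0,0],
    [0,0,0,0,0,0],
    [0,0,0,0,0,0]
  ],
  "jaw": -1
}}

```text
clock: 2.75
position: [527.2, 167.9, 18.2]
ee_rot: [0.744, -0.668, 0.0, -0.001]
contact_force: [-1.6, -0.2, 5.6]
gripper_width: 43.9
```

Run:
```python
from h import *
snap('wrist','w3'); s=arm.read_state(); print(s['clock'],s['position'],s['ee_rot'],s['contact_force'],s['wrist_torque'],s['gripper_width'])
```

```text
2.8 [527.20508602 167.87005312  18.18842342] [ 7.44128754e-01 -6.68035204e-01  4.36512184e-04 -1.08311601e-03] [-1.61837161  0.53987682  6.38095316] [ 0.14056812  0.30147212 -0.04883725] 43.939097780702006
```

View pics/w3.png

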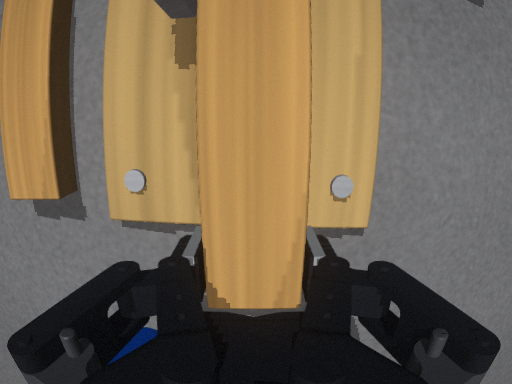

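Emit:
{"method": "step_arm", "body": {
  "series": [
    [0.003,-0.009,0,0,0,-0.0024],
    [0.006,-0.019,0,0,0,-0.0048],
    [0.009,-0.029,0,0,0,-0.0072],
    [0.012,-0.039,0,0,0,-0.0098],
    [0.015,-0.049,0,0,0,-0.0124],
    [0.018,-0.059,0,0,0,-0.015],
    [0.0205,-0.067,0,0,0,-0.017],
    [0.022,-0.0735,0,0,0,-0.0185],
    [0.022,-0.0735,0,0,0,-0.0185],
    [0.022,-0.0735,0,0,0,-0.0185]
  ]
}}

```text
clock: 3.63
position: [536.9, 138.9, 18.3]
ee_rot: [0.734, -0.679, 0.001, -0.002]
contact_force: [0.8, 1.7, 4.8]
gripper_width: 44.3
```

```bash
cat > st.py <<'E'
from m1 import *
import math
s=arm.read_state(); q=s['ee_rot']; a=2*math.atan2(q[1],q[0])-math.pi/2
a=(a+math.pi/2)%math.pi-math.pi/2
c,n=np.cos(P[2]),np.sin(P[2]);F=s['contact_force']
print(s['clock'],np.round(s['position'],1),'jig',inv(s['position']),'jaw-jig',round(a-P[2],4),'F jig',np.round([c*F[0]+n*F[1],-n*F[0]+c*F[1],F[2]],1),'T',np.round(s['wrist_torque'],2),round(s['gripper_width'],1),'q6',round(s['joints'][5],3))
E
python3 st.py; python3 -c "
from h import *
snap('wrist','w4');snap('scene','s4');snap('side','d4')
a=cv2.imread('pics/s4.png')[160:280,200:360]; cv2.imwrite('pics/s4z.png',cv2.resize(a,None,fx=5,fy=5,interpolation=cv2.INTER_CUBIC))
a=cv2.imread('pics/d4.png')[170:260,185:325]; cv2.imwrite('pics/d4z.png',cv2.resize(a,None,fx=5.7,fy=5.7,interpolation=cv2.INTER_CUBIC))
"
```

```text
3.6333 [536.9 138.9  18.3] jig [ -0.7 135.8] jaw-jig -0.0003 F jig [1.  1.6 4.8] T [ 0.5  -0.08 -0.15] 44.3 q6 -0.468
```

View pics/w4.png

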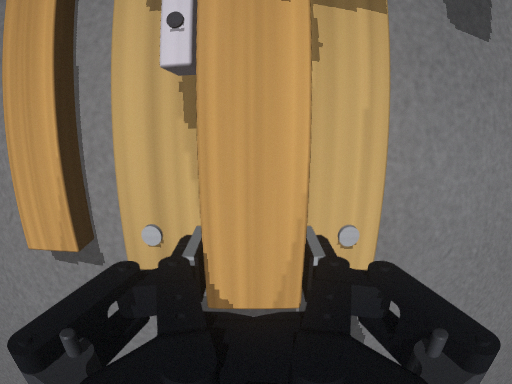

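View pics/d4z.png

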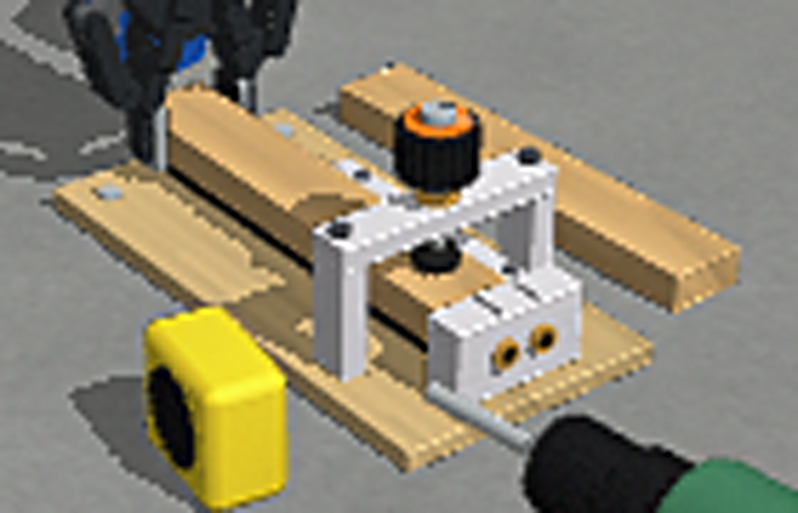

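View pics/s4z.png

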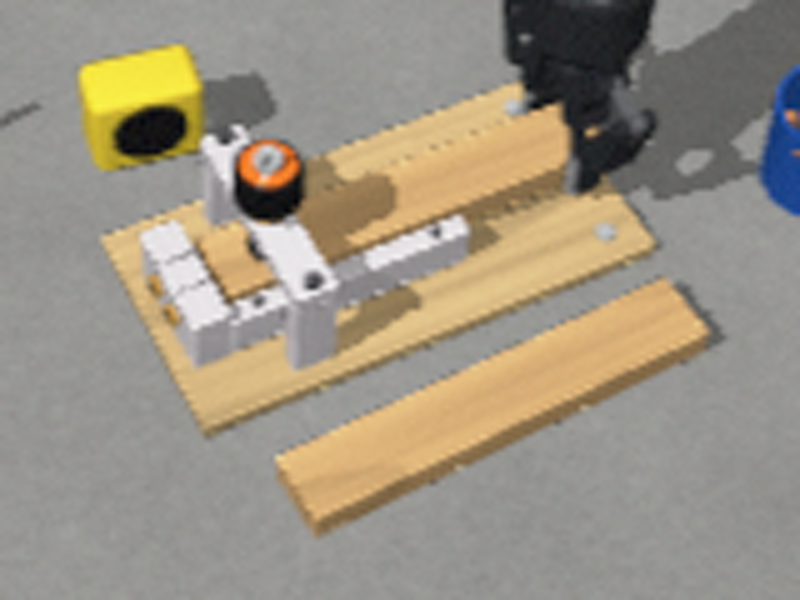

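Emit:
{"method": "step_arm", "body": {
  "series": [
    [0.0001,-0.0013,0,0,0,0],
    [0.0002,-0.0025,0,0,0,0],
    [0.0003,-0.0037,0,0,0,0],
    [0.0004,-0.005,0,0,0,0],
    [0.0004,-0.005,0,0,0,0]
  ]
}}

```text
clock: 4.2
position: [537.1, 137.5, 18.3]
ee_rot: [0.734, -0.679, 0.001, -0.002]
contact_force: [-0.6, 4.9, 4.9]
gripper_width: 44.1
```

```bash
python3 st.py
```

```text
4.2 [537.1 137.5  18.3] jig [ -0.6 134.3] jaw-jig 0.0001 F jig [-0.2  4.9  4.9] T [ 1.07  0.27 -0.06] 44.1 q6 -0.464
```

Emit:
{"method": "step_arm", "body": {
  "series": [
    [0,-0.0007,0,0,0,0],
    [0.0001,-0.0014,0,0,0,0],
    [0.0001,-0.0014,0,0,0,0]
  ]
}}

```text
clock: 4.45
position: [537.1, 137.0, 18.3]
ee_rot: [0.734, -0.679, 0.001, -0.002]
contact_force: [-1.0, 4.5, 4.2]
gripper_width: 44.0
```

```bash
python3 st.py
```

```text
4.45 [537.1 137.   18.3] jig [ -0.6 133.8] jaw-jig 0.0002 F jig [-0.6  4.6  4.2] T [ 1.14  0.26 -0.02] 44.0 q6 -0.463
```

Emit:
{"method": "step_arm", "body": {
  "series": [
    [0.0001,-0.0012,0,0,0,0],
    [0.0002,-0.0025,0,0,0,0],
    [0.0002,-0.0025,0,0,0,0]
  ]
}}

```text
clock: 4.7
position: [537.2, 135.9, 18.3]
ee_rot: [0.734, -0.679, 0.001, -0.002]
contact_force: [-0.1, 4.5, 4.7]
gripper_width: 44.3
```

```bash
python3 st.py
```

```text
4.7 [537.2 135.9  18.3] jig [ -0.6 132.7] jaw-jig 0.0002 F jig [0.2 4.5 4.7] T [ 1.08  0.25 -0.01] 44.3 q6 -0.461
```

Emit:
{"method": "step_arm", "body": {
  "series": [
    [0.0001,-0.0012,0,0,0,0],
    [0.0002,-0.0025,0,0,0,0],
    [0.0002,-0.0025,0,0,0,0]
  ]
}}

```text
clock: 4.95
position: [537.3, 134.9, 18.3]
ee_rot: [0.734, -0.679, 0.001, -0.002]
contact_force: [-0.1, 4.1, 4.9]
gripper_width: 44.2
```

```bash
python3 st.py
```

```text
4.95 [537.3 134.9  18.3] jig [ -0.6 131.7] jaw-jig 0.0002 F jig [0.2 4.1 4.9] T [ 1.06  0.19 -0.03] 44.2 q6 -0.46
```

Emit:
{"method": "step_arm", "body": {
  "series": [
    [0.0001,-0.0012,0,0,0,0],
    [0.0002,-0.0025,0,0,0,0],
    [0.0002,-0.0025,0,0,0,0]
  ]
}}

```text
clock: 5.2
position: [537.4, 134.6, 18.3]
ee_rot: [0.734, -0.679, 0.001, -0.003]
contact_force: [-1.9, 6.4, 4.4]
gripper_width: 43.7
```

```bash
python3 st.py
```

```text
5.2 [537.4 134.6  18.3] jig [ -0.6 131.3] jaw-jig 0.0002 F jig [-1.4  6.6  4.4] T [ 1.76  0.46 -0.09] 43.7 q6 -0.458
```

Emit:
{"method": "step_arm", "body": {
  "series": [
    [0.0012,0.0001,0,0,0,0],
    [0.0025,0.0002,0,0,0,0],
    [0.0025,0.0002,0,0,0,0]
  ]
}}

```text
clock: 5.45
position: [537.4, 134.5, 18.3]
ee_rot: [0.734, -0.679, 0.0, -0.002]
contact_force: [-3.4, 8.1, 7.3]
gripper_width: 44.2
```

```bash
python3 st.py
```

```text
5.45 [537.4 134.5  18.3] jig [ -0.5 131.3] jaw-jig 0.0 F jig [-2.7  8.3  7.3] T [ 2.06  1.26 -0.11] 44.2 q6 -0.457
```

Emit:
{"method": "step_arm", "body": {
  "series": [
    [0.0008,0.0001,0,0,0,0],
    [0.0015,0.0002,0,0,0,0],
    [0.0015,0.0002,0,0,0,0]
  ]
}}

```text
clock: 5.7
position: [537.4, 134.5, 18.3]
ee_rot: [0.734, -0.679, -0.0, -0.001]
contact_force: [-5.7, 7.9, 9.0]
gripper_width: 43.9
```

```bash
python3 st.py
```

```text
5.7 [537.4 134.5  18.3] jig [ -0.5 131.3] jaw-jig -0.0001 F jig [-5.1  8.3  9. ] T [ 2.2   1.67 -0.15] 43.9 q6 -0.457
```

```bash
python3 -c "
from h import *
snap('wrist','w5');snap('scene','s5');snap('side','d5')
b=cv2.imread('pics/w5.png')[0:150,100:400];cv2.imwrite('pics/w5z.png',cv2.resize(b,None,fx=2.6,fy=2.6,interpolation=cv2.INTER_CUBIC))
a=cv2.imread('pics/s5.png')[190:240,220:300]; cv2.imwrite('pics/s5z.png',cv2.resize(a,None,fx=10,fy=10,interpolation=cv2.INTER_CUBIC))
a=cv2.imread('pics/d5.png')[195:245,230:300]; cv2.imwrite('pics/d5z.png',cv2.resize(a,None,fx=11,fy=11,interpolation=cv2.INTER_CUBIC))
"
```

```text
(no output)
```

View pics/w5z.png

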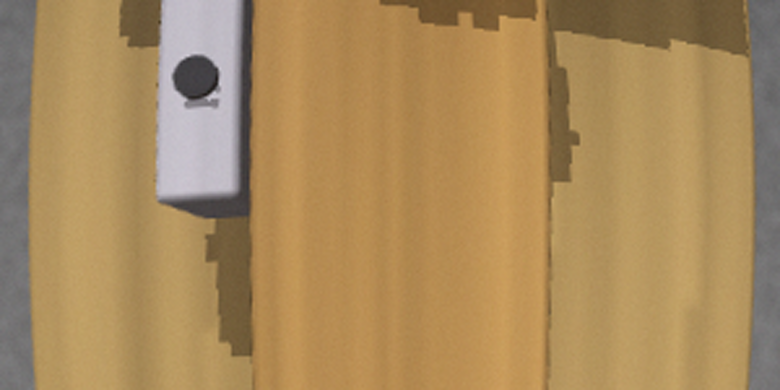

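View pics/s5z.png

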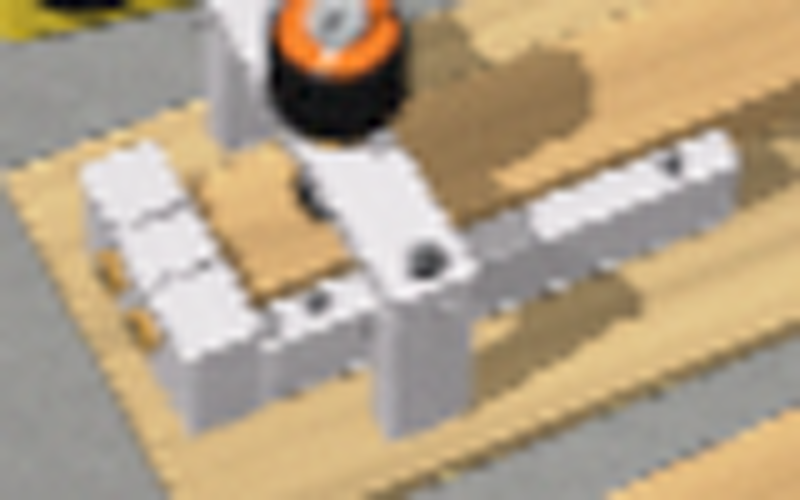

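View pics/d5z.png

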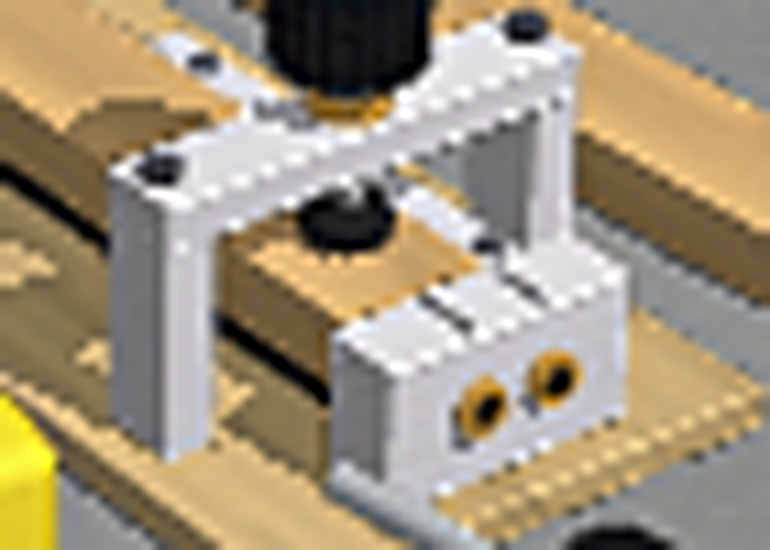

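```bash
python3 - <<'E'
from m1 import *
Z=lambda u,v:((u+.5)/2.6-.5+100,(v+.5)/2.6-.5)
W=lambda n,u,v,z:print(n,inv(atz('w5',*Z(u,v),z,True)))
W('f1',240,190,42);W('f2',245,5,42)
for u,v in((252,380),(251,300),(250,150),(253,5)): W('rail+',u,v,46)
for u,v in((546,300),(547,150),(546,5)): W('rail-',u,v,46)
W('plateL',34,300,12);W('plateL',38,5,12);W('plateR',752,150,12);W('plateR',748,5,12)
g=cv2.imread('pics/w5.png').astype(int)
for r in (2,20,40,60): print(r,g[r,186:204].tolist())
E
python3 st.py
```

```text
f1 [23.5 49. ]
f2 [23.2 18.1]
rail+ [21.3 78.4]
rail+ [21.2 66.3]
rail+ [21.2 43.5]
rail+ [21.2 19.8]
rail- [-22.7  66.4]
rail- [-22.7  43.6]
rail- [-23.   19.8]
plateL [74.3 63.8]
plateL [74.8 -0.8]
plateR [-72.5  32.8]
plateR [-73.2   0. ]
2 [[197, 185, 191], [194, 185, 189], [198, 187, 192], [194, 185, 189], [185, 177, 180], [166, 157, 163], [146, 137, 141], [99, 95, 98], [62, 61, 63], [63, 62, 67], [61, 60, 65], [62, 90, 112], [72, 120, 158], [76, 128, 169], [81, 133, 175], [82, 136, 176], [81, 136, 177], [81, 136, 177]]
20 [[198, 188, 192], [194, 184, 190], [197, 188, 191], [190, 182, 186], [174, 164, 169], [154, 147, 150], [122, 117, 122], [74, 76, 81], [60, 60, 65], [60, 61, 66], [50, 56, 64], [75, 123, 164], [73, 123, 161], [81, 134, 174], [83, 137, 177], [79, 134, 177], [80, 136, 178], [79, 136, 176]]
40 [[197, 190, 192], [197, 188, 192], [196, 187, 191], [187, 177, 182], [166, 158, 162], [144, 137, 141], [101, 97, 99], [59, 60, 65], [58, 61, 64], [62, 62, 66], [67, 101, 129], [76, 124, 158], [78, 130, 169], [85, 140, 179], [82, 137, 178], [81, 135, 179], [83, 136, 177], [82, 137, 179]]
60 [[196, 189, 193], [196, 187, 194], [196, 187, 192], [180, 172, 177], [162, 153, 160], [133, 127, 132], [87, 82, 89], [66, 67, 70], [63, 64, 67], [60, 63, 72], [58, 91, 116], [74, 125, 164], [80, 132, 170], [84, 140, 180], [83, 138, 180], [78, 134, 178], [83, 138, 178], [84, 136, 178]]
5.85 [537.4 134.5  18.2] jig [ -0.5 131.3] jaw-jig -0.0001 F jig [-5.8  8.1  9.1] T [ 2.26  1.64 -0.08] 43.8 q6 -0.457
```

Emit:
{"method": "step_arm", "body": {
  "series": [
    [0,0.001,0.002,0,0,0],
    [-0.0002,0.002,0.004,0,0,0],
    [-0.0002,0.0025,0.005,0,0,0],
    [-0.0002,0.0025,0.005,0,0,0]
  ]
}}

```text
clock: 6.18
position: [537.6, 134.5, 18.9]
ee_rot: [0.734, -0.679, -0.0, -0.001]
contact_force: [-0.3, 5.6, -0.8]
gripper_width: 44.1
```

```bash
python3 st.py
```

```text
6.1833 [537.6 134.5  18.9] jig [ -0.3 131.3] jaw-jig -0.0009 F jig [ 0.2  5.6 -0.8] T [ 1.84  0.11 -0.14] 44.1 q6 -0.459
```

Emit:
{"method": "step_arm", "body": {
  "series": [
    [0.0012,0.0001,0,0,0,0],
    [0.0025,0.0002,0,0,0,0],
    [0.0025,0.0002,0,0,0,0]
  ]
}}

```text
clock: 6.43
position: [538.0, 134.6, 18.6]
ee_rot: [0.734, -0.679, -0.0, -0.001]
contact_force: [-2.5, 7.0, -1.8]
gripper_width: 44.0
```

```bash
python3 st.py
```

```text
6.4333 [538.  134.6  18.6] jig [1.000e-01 1.313e+02] jaw-jig -0.0019 F jig [-1.9  7.1 -1.8] T [ 2.04  0.53 -0.29] 44.0 q6 -0.458
```

Emit:
{"method": "step_arm", "body": {
  "series": [
    [0,0.0025,0,0,0,0],
    [-0.0003,0.005,0,0,0,0],
    [0.0007,0.0055,0,0,0,0],
    [0.002,0.0056,0,0,0,0],
    [0.002,0.0056,0,0,0,0]
  ]
}}

```text
clock: 6.85
position: [538.9, 135.4, 18.7]
ee_rot: [0.734, -0.679, -0.0, 0.0]
contact_force: [-0.4, 0.1, -1.3]
gripper_width: 44.0
```

```bash
python3 st.py
```

```text
6.85 [538.9 135.4  18.7] jig [  1. 132.] jaw-jig -0.0008 F jig [-0.4  0.1 -1.3] T [ 0.11  0.   -0.03] 44.0 q6 -0.46
```

Freed; now move toward the fence in small steps.

Emit:
{"method": "step_arm", "body": {
  "series": [
    [0.0012,0.0001,0,0,0,0],
    [0.0025,0.0002,0,0,0,0],
    [0.0025,0.0002,0,0,0,0]
  ]
}}

```text
clock: 7.1
position: [539.5, 135.5, 18.7]
ee_rot: [0.734, -0.679, -0.0, 0.001]
contact_force: [-1.2, -0.5, -1.2]
gripper_width: 44.1
```

```bash
python3 st.py
```

```text
7.1 [539.5 135.5  18.7] jig [  1.6 132.2] jaw-jig -0.0014 F jig [-1.3 -0.4 -1.2] T [-0.08  0.22 -0.14] 44.1 q6 -0.46
```

Emit:
{"method": "step_arm", "body": {
  "series": [
    [0.0012,0.0001,0,0,0,0],
    [0.0025,0.0002,0,0,0,0],
    [0.0025,0.0002,0,0,0,0]
  ]
}}

```text
clock: 7.35
position: [539.6, 135.6, 18.5]
ee_rot: [0.734, -0.679, -0.001, 0.001]
contact_force: [-5.3, -0.9, 0.5]
gripper_width: 44.0
```

```bash
python3 st.py;python3 -c "
from h import *
snap('wrist','w6')
b=cv2.imread('pics/w6.png')[0:150,100:400];cv2.imwrite('pics/w6z.png',cv2.resize(b,None,fx=2.6,fy=2.6,interpolation=cv2.INTER_CUBIC))"
```

```text
7.35 [539.6 135.6  18.5] jig [  1.7 132.2] jaw-jig -0.0018 F jig [-5.3 -0.5  0.5] T [ 0.07  1.21 -0.4 ] 44.0 q6 -0.459
```

View pics/w6z.png

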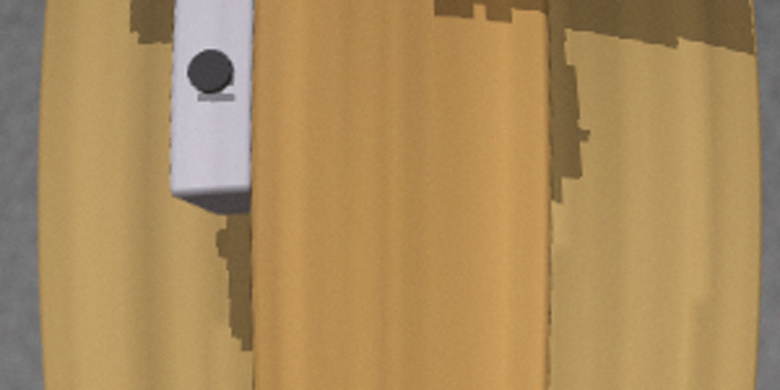

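Emit:
{"method": "step_arm", "body": {
  "series": [
    [-0.0008,0,0,0,0,0.0016],
    [-0.0012,-0.0001,0,0,0,0.0032],
    [-0.0012,-0.0001,0,0,0,0.0032]
  ]
}}

```text
clock: 7.65
position: [539.5, 135.6, 18.6]
ee_rot: [0.735, -0.678, -0.001, 0.001]
contact_force: [-4.8, 0.6, 0.5]
gripper_width: 43.8
```

```bash
python3 st.py
```

```text
7.65 [539.5 135.6  18.6] jig [  1.7 132.2] jaw-jig 0.002 F jig [-4.7  0.9  0.5] T [-0.07  1.43 -0.99] 43.8 q6 -0.456
```

Emit:
{"method": "step_arm", "body": {
  "series": [
    [-0.0012,-0.0012,0,0,0,0],
    [-0.0012,-0.0025,0,0,0,0],
    [-0.0012,-0.0025,0,0,0,0]
  ]
}}

```text
clock: 7.9
position: [539.5, 135.4, 18.7]
ee_rot: [0.735, -0.678, -0.001, -0.0]
contact_force: [-5.7, 2.7, 0.1]
gripper_width: 44.0
```

```bash
python3 st.py
```

```text
7.9 [539.5 135.4  18.7] jig [  1.6 132. ] jaw-jig 0.0023 F jig [-5.4  3.1  0.1] T [ 0.58  1.49 -1.03] 44.0 q6 -0.454
```

Emit:
{"method": "step_arm", "body": {
  "series": [
    [-0.0006,-0.0012,0,0,0,-0.0006],
    [-0.0008,-0.0025,0,0,0,-0.0012],
    [-0.0008,-0.0025,0,0,0,-0.0012]
  ]
}}

```text
clock: 8.15
position: [539.6, 134.7, 18.8]
ee_rot: [0.735, -0.678, -0.0, -0.001]
contact_force: [-5.3, 2.1, -0.8]
gripper_width: 43.8
```

```bash
python3 st.py
```

```text
8.15 [539.6 134.7  18.8] jig [  1.7 131.3] jaw-jig 0.0015 F jig [-5.1  2.6 -0.8] T [ 0.83  1.41 -0.88] 43.8 q6 -0.454
```

Emit:
{"method": "step_arm", "body": {
  "series": [
    [-0.0008,-0.001,0,0,0,-0.0004],
    [-0.0012,-0.002,0,0,0,-0.0008],
    [-0.0012,-0.002,0,0,0,-0.0008]
  ]
}}

```text
clock: 8.4
position: [539.6, 134.7, 18.9]
ee_rot: [0.735, -0.678, -0.0, -0.001]
contact_force: [-4.3, 5.5, -1.9]
gripper_width: 44.0
```

```bash
python3 st.py
```

```text
8.4 [539.6 134.7  18.9] jig [  1.7 131.3] jaw-jig 0.0009 F jig [-3.9  5.8 -1.9] T [ 1.48  1.44 -0.78] 44.0 q6 -0.454
```

Emit:
{"method": "step_arm", "body": {
  "series": [
    [0,0,-0.001,0,0,0],
    [0,0,-0.001,0,0,0],
    [0,0,-0.001,0,0,0],
    [0,0,-0.001,0,0,0],
    [0,0,-0.001,0,0,0]
  ],
  "jaw": 1
}}

```text
clock: 8.82
position: [540.0, 133.4, 18.9]
ee_rot: [0.735, -0.678, 0.0, -0.001]
contact_force: [-0.2, 0.2, -0.2]
gripper_width: 85.5
```

```bash
python3 st.py;python3 -c "
from h import *
snap('wrist','w7');snap('scene','s7');snap('side','d7')
b=cv2.imread('pics/w7.png')[0:300,100:400];cv2.imwrite('pics/w7z.png',cv2.resize(b,None,fx=2,fy=2,interpolation=cv2.INTER_CUBIC))
a=cv2.imread('pics/s7.png')[190:240,220:300]; a=cv2.resize(a,None,fx=8,fy=8,interpolation=cv2.INTER_CUBIC)
c=cv2.imread('pics/d7.png')[195:245,230:310]; c=cv2.resize(c,None,fx=8,fy=8,interpolation=cv2.INTER_CUBIC)
cv2.imwrite('pics/sd7z.png',np.vstack([a,c])[:, :])
print(a.shape)"
```

```text
8.8167 [540.  133.4  18.9] jig [  1.9 129.9] jaw-jig 0.0021 F jig [-0.1  0.2 -0.2] T [ 0.01 -0.   -0.01] 85.5 q6 -0.454
(400, 640, 3)
```

View pics/w7z.png

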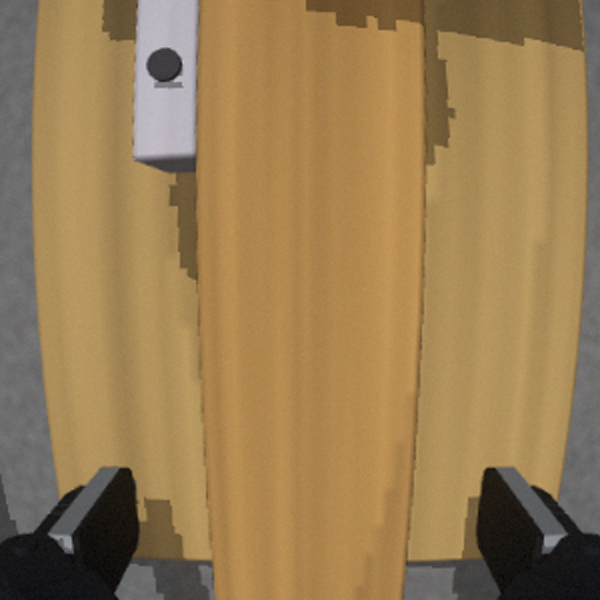

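View pics/sd7z.png

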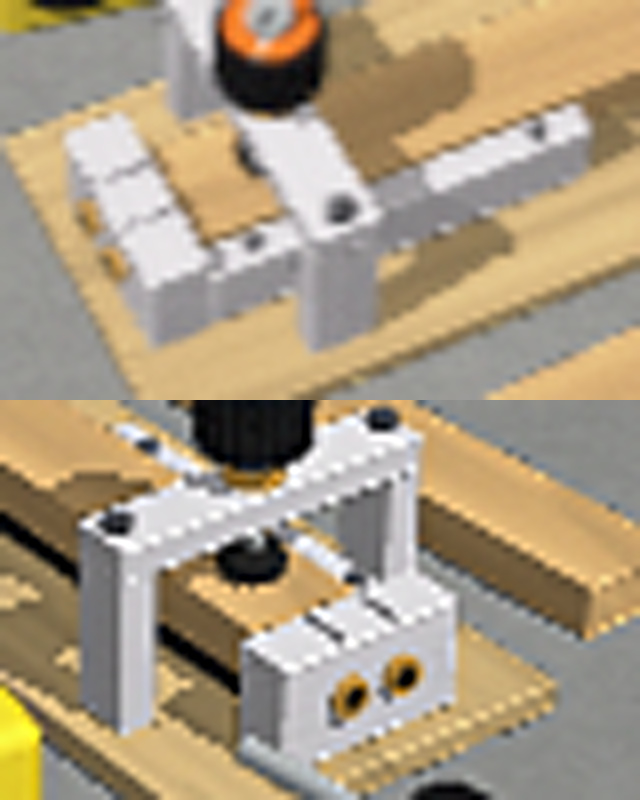

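Emit:
{"method": "step_arm", "body": {
  "series": [
    [0,0,0.05,0,0,0],
    [0,0,0.13,0,0,0],
    [0,0,0.22,0,0,0],
    [0,0,0.31,0,0,0],
    [0.005,-0.05,0.38,0,0,0],
    [0.01,-0.13,0.43,0,0,0],
    [0.015,-0.22,0.4525,0,0,0],
    [0.02,-0.29,0.4525,0,0,0],
    [0.02,-0.3235,0.4525,0,0,0],
    [0.02,-0.3235,0.4525,0,0,0],
    [0.02,-0.3235,0.4525,0,0,0]
  ]
}}

```text
clock: 9.88
position: [547.0, 3.3, 199.2]
ee_rot: [0.734, -0.679, -0.0, 0.0]
contact_force: [0.5, 0.3, 0.9]
gripper_width: 85.3
```

```bash
python3 st.py;python3 -c "
from m1 import *
snap('wrist','w8')
b=cv2.imread('pics/w8.png')[60:300,100:420];cv2.imwrite('pics/w8z.png',cv2.resize(b,None,fx=2.5,fy=2.5,interpolation=cv2.INTER_CUBIC))
for z in (150,180): print('bit tip',atz('scene0',157,166,z),inv(atz('scene0',157,166,z)))"
```

```text
9.8833 [547.    3.3 199.2] jig [-1.3 -0.3] jaw-jig -0.0001 F jig [0.5 0.2 0.9] T [ 0.   -0.03 -0.01] 85.3 q6 -0.224
bit tip [ 388.80024767 -286.97122171  150.        ] [-181.8 -277.2]
bit tip [ 417.90504125 -288.0527072   180.        ] [-152.9 -280.6]
```

View pics/w8z.png

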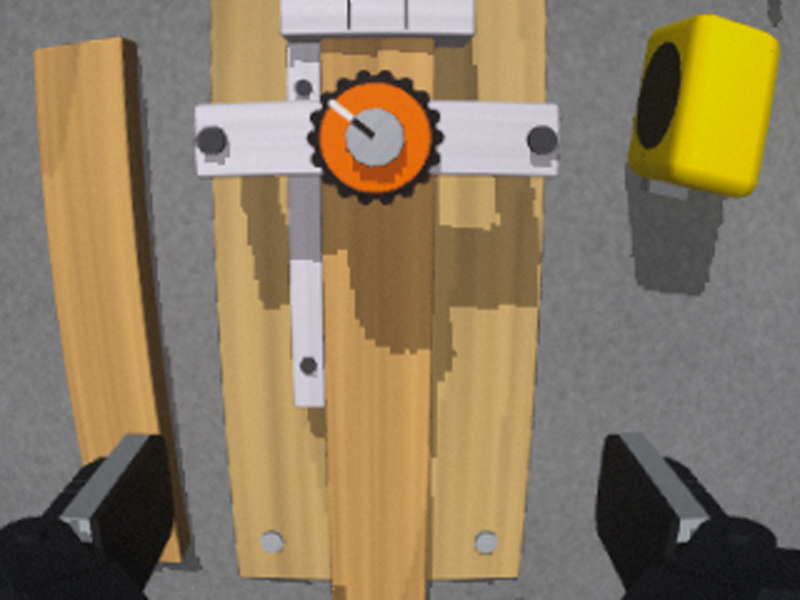

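View pics/w8.png

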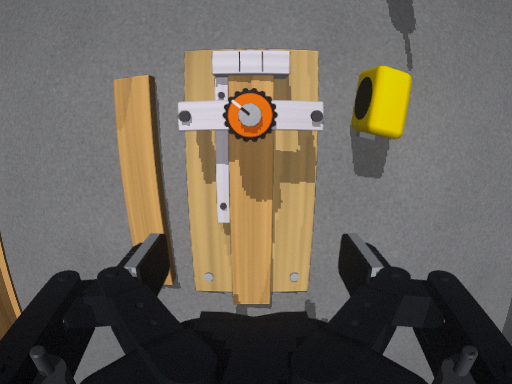

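```bash
python3 -c "
from m1 import *
Z=lambda u,v:((u+.5)/2.5-.5+100,(v+.5)/2.5-.5+60)
W=lambda n,u,v,z:print(n,inv(atz('w8',*Z(u,v),z,True)),np.round(atz('w8',*Z(u,v),z,True)[:2],1))
W('hub',374.5,137,131.5);W('orange',377,137,124.5)
W('fence end',323.5,404,42);W('fence lead',321,45,42)
W('rail400',328.5,400,46);W('rail+45',321,45,46);W('rail- 400',431,400,46);W('rail- 60',434,50,46);W('rail 500+',331,500,46);W('rail-500',428,500,46)
W('lead end?',380,39,46);W('end block top edge',380,33,54)
W('bridge boltL',211,140,84);W('R',542,140,84)
W('brL top',196,104,84);W('brR top',558,104,84);W('brL bot',196,175,84);W('brR bot',558,175,84)
b=cv2.imread('pics/w8.png')[65:240,205:290];cv2.imwrite('pics/w8y.png',cv2.resize(b[:90],None,fx=6.5,fy=6.5,interpolation=cv2.INTER_NEAREST));cv2.imwrite('pics/w8x.png',cv2.resize(b[85:],None,fx=6.5,fy=6.5,interpolation=cv2.INTER_NEAREST))
"
```

```text
hub [  1.  -64.7] [554.3 -60.8]
orange [  0.3 -64.7] [553.7 -60.8]
fence end [24.5 48.3] [568.9  53.8]
fence lead [  23.3 -102.1] [579.5 -96.2]
rail400 [22. 45.] [566.6  50.3]
rail+45 [  23.  -101.6] [579.2 -95.8]
rail- 400 [-21.6  45. ] [523.2  46.8]
rail- 60 [-21.3 -99.4] [534.8 -97.1]
rail 500+ [22.2 93.1] [563.   98.2]
rail-500 [-21.3  93.1] [519.7  94.8]
lead end? [  -0.2 -103.7] [556.3 -99.7]
end block top edge [  -0.2 -105. ] [ 556.3 -101.1]
bridge boltL [ 58.8 -64.8] [611.9 -56.3]
R [-56.7 -64.5] [496.8 -65.1]
brL top [ 64.  -77.8] [618.1 -68.8]
brR top [-62.3 -77.4] [492.3 -78.4]
brL bot [ 64.5 -52.6] [616.8 -43.7]
brR bot [-62.8 -52.3] [489.8 -53.4]
```

View pics/w8y.png

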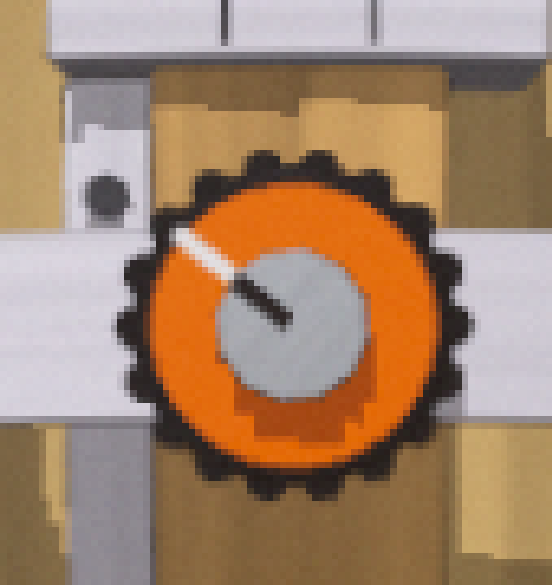

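View pics/w8x.png

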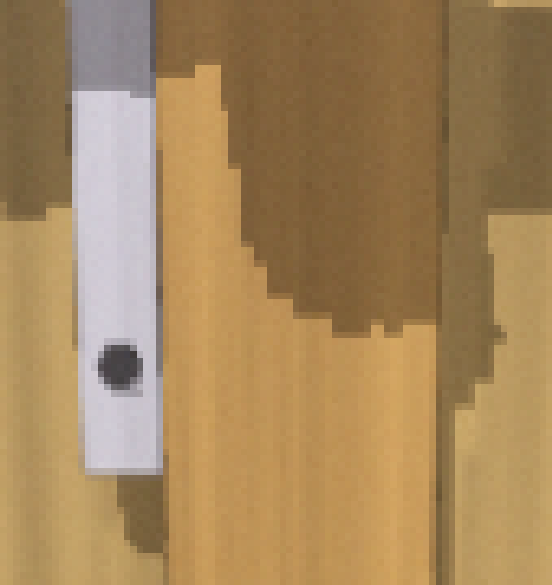

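```bash
python3 -c "
from m1 import *
def w(q): c,s=np.cos(P[2]),np.sin(P[2]); return np.array([P[0]+c*q[0]-s*q[1],P[1]+s*q[0]+c*q[1],q[2]])
for q in((0,-105,54),(0,-105,46),(0,-104,46),(0,-103,46)): print(q,proj('w8',w(q),True))
g=cv2.imread('pics/w8.png')
for u in (235,250,262): print(g[68:82,u].tolist())
"
```

```text
(0, -105, 54) [251.487046    72.94064593]
(0, -105, 46) [251.53294093  74.02737429]
(0, -104, 46) [251.53349362  75.01473776]
(0, -103, 46) [251.53406019  76.00295851]
[[210, 201, 206], [209, 200, 204], [209, 203, 206], [214, 203, 211], [203, 195, 200], [130, 122, 128], [78, 75, 78], [58, 81, 106], [61, 96, 124], [62, 97, 127], [62, 96, 125], [63, 95, 126], [63, 98, 129], [88, 138, 178]]
[[210, 199, 204], [214, 203, 207], [213, 204, 207], [215, 206, 210], [194, 185, 189], [119, 113, 118], [79, 74, 77], [55, 82, 107], [56, 88, 117], [60, 90, 117], [57, 91, 118], [55, 88, 115], [56, 88, 113], [61, 90, 117]]
[[117, 112, 114], [118, 110, 115], [120, 114, 119], [154, 145, 149], [195, 187, 192], [122, 117, 121], [78, 72, 79], [62, 95, 121], [66, 103, 133], [66, 103, 134], [63, 103, 135], [68, 105, 136], [63, 100, 134], [99, 155, 199]]
```

Emit:
{"method": "step_arm", "body": {
  "series": [
    [0.003,-0.03,-0.02,0,0,0.07],
    [0.007,-0.07,-0.05,0,0,0.14],
    [0.01,-0.11,-0.08,0,0,0.21],
    [0.014,-0.14,-0.11,0,0,0.28],
    [0.0175,-0.1618,-0.13,0,0,0.35],
    [0.0175,-0.1618,-0.14,0,0,0.382],
    [0.0175,-0.1618,-0.14,0,0,0.382],
    [0.0175,-0.1618,-0.14,0,0,0.382]
  ]
}}

```text
clock: 10.6
position: [554.3, -60.0, 143.1]
ee_rot: [0.902, -0.431, -0.0, 0.0]
contact_force: [-1.3, -0.4, 0.3]
gripper_width: 85.6
```

```bash
python3 st.py;python3 -c "
from m1 import *
snap('wrist','w9')"
```

```text
10.6 [554.3 -60.  143.1] jig [  1.  -63.9] jaw-jig 0.6014 F jig [-1.4 -0.3  0.3] T [0.   0.01 0.01] 85.6 q6 0.497
```

View pics/w9.png

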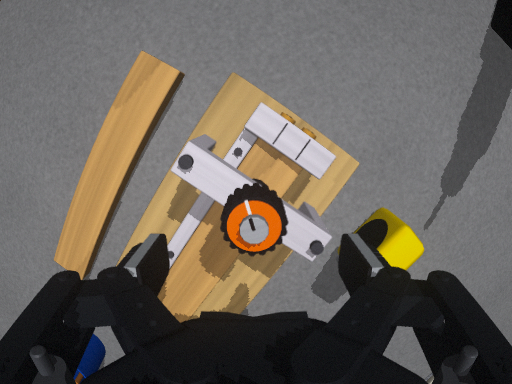

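```bash
python3 -c "
from m1 import *
print(atz('w9',253.5,230,131.5,True))"
```

```text
[554.77627215 -61.08051366 131.5       ]
```

Emit:
{"method": "step_arm", "body": {
  "series": [
    [0,-0.001,-0.05,0,0,0],
    [0,-0.001,-0.09,0,0,0],
    [0,-0.001,-0.11,0,0,0],
    [0,-0.001,-0.116,0,0,0],
    [0,-0.001,-0.116,0,0,0]
  ]
}}

```text
clock: 11.07
position: [554.3, -60.9, 97.0]
ee_rot: [0.903, -0.431, -0.0, 0.0]
contact_force: [-0.0, -0.3, 0.0]
gripper_width: 85.2
```

Emit:
{"method": "step_arm", "body": {
  "series": [
    [0,0,0,0,0,0],
    [0,0,0,0,0,0],
    [0,0,0,0,0,0],
    [0,0,0,0,0,0],
    [0,0,0,0,0,0],
    [0,0,0,0,0,0]
  ],
  "jaw": -1
}}

```text
clock: 11.57
position: [554.9, -61.2, 98.2]
ee_rot: [0.903, -0.431, 0.001, -0.0]
contact_force: [-1.1, 1.1, 5.6]
gripper_width: 38.5
```

```bash
python3 st.py;python3 -c "
from m1 import *
snap('wrist','w10');snap('side','d10')
c=cv2.imread('pics/d10.png')[165:255,210:320]; cv2.imwrite('pics/d10z.png',cv2.resize(c,None,fx=6.5,fy=6.5,interpolation=cv2.INTER_CUBIC))"
```

```text
11.5667 [554.9 -61.2  98.2] jig [  1.6 -65.1] jaw-jig 0.6018 F jig [-1.   1.2  5.6] T [0.37 0.23 0.02] 38.5 q6 0.5
```

View pics/w10.png

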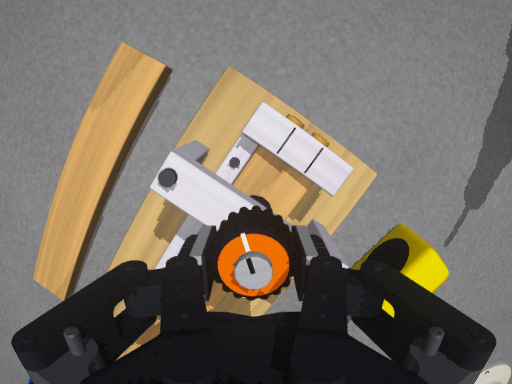

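View pics/d10z.png

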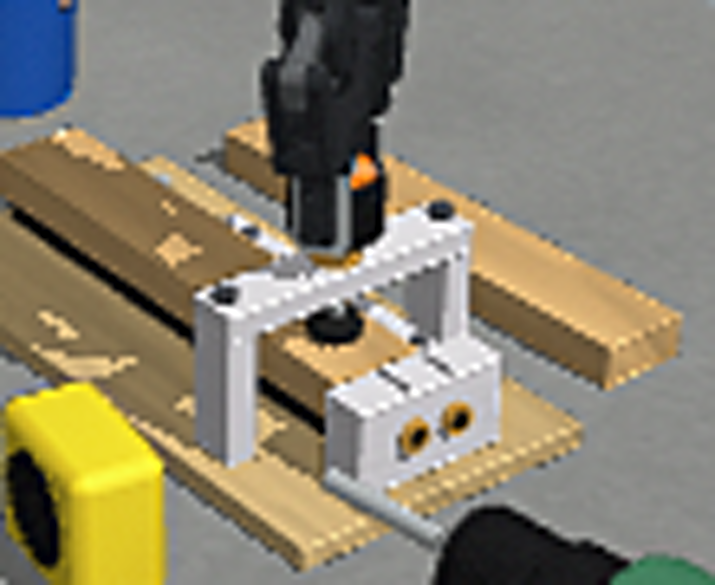

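Emit:
{"method": "step_arm", "body": {
  "series": [
    [0,0,-0.0003,0,0,-0.048],
    [0,0,-0.0008,0,0,-0.096],
    [0,0,-0.0013,0,0,-0.144],
    [0,0,-0.0018,0,0,-0.191],
    [0,0,-0.0018,0,0,-0.191]
  ]
}}

```text
clock: 12.08
position: [554.8, -61.2, 97.4]
ee_rot: [0.828, -0.561, 0.001, -0.0]
contact_force: [-0.2, 0.9, 6.0]
gripper_width: 38.5
```

```bash
python3 st.py
```

```text
12.0833 [554.8 -61.2  97.4] jig [  1.4 -65.2] jaw-jig 0.3003 F jig [-0.2  0.9  6. ] T [0.43 0.36 0.1 ] 38.5 q6 0.198
```

Emit:
{"method": "step_arm", "body": {
  "series": [
    [0,0,-0.0005,0,0,-0.048],
    [0,0,-0.001,0,0,-0.096],
    [0,0,-0.0015,0,0,-0.144],
    [0,0,-0.0019,0,0,-0.191],
    [0,0,-0.0019,0,0,-0.191]
  ]
}}

```text
clock: 12.5
position: [554.7, -61.2, 96.7]
ee_rot: [0.735, -0.679, 0.001, -0.0]
contact_force: [-0.4, 1.1, 6.0]
gripper_width: 38.2
```

```bash
python3 st.py
```

```text
12.5 [554.7 -61.2  96.7] jig [  1.3 -65.2] jaw-jig 0.0004 F jig [-0.3  1.2  6. ] T [0.49 0.39 0.22] 38.2 q6 -0.102
```

Emit:
{"method": "step_arm", "body": {
  "series": [
    [0,0,-0.0003,0,0,-0.032],
    [0,0,-0.0006,0,0,-0.064],
    [0,0,-0.0009,0,0,-0.096],
    [0,0,-0.0009,0,0,-0.096]
  ]
}}

```text
clock: 12.83
position: [554.7, -61.2, 96.3]
ee_rot: [-0.682, 0.732, -0.001, 0.0]
contact_force: [-1.5, 2.0, 6.9]
gripper_width: 37.8
```

```bash
python3 st.py
```

```text
12.8333 [554.7 -61.2  96.3] jig [  1.3 -65.2] jaw-jig -0.1496 F jig [-1.4  2.1  6.9] T [0.4  0.47 0.22] 37.8 q6 -0.252
```

Emit:
{"method": "step_arm", "body": {
  "series": [
    [0,0,-0.0003,0,0,-0.032],
    [0,0,-0.0006,0,0,-0.064],
    [0,0,-0.0009,0,0,-0.096],
    [0,0,-0.0009,0,0,-0.096]
  ]
}}

```text
clock: 13.17
position: [554.6, -61.2, 95.9]
ee_rot: [-0.625, 0.781, -0.0, 0.0]
contact_force: [-1.9, 2.2, 5.5]
gripper_width: 38.1
```

```bash
python3 st.py;python3 -c "
from m1 import *
snap('wrist','w11')"
```

```text
13.1667 [554.6 -61.2  95.9] jig [  1.2 -65.1] jaw-jig -0.3004 F jig [-1.7  2.4  5.5] T [0.55 0.46 0.21] 38.1 q6 -0.403
```

View pics/w11.png

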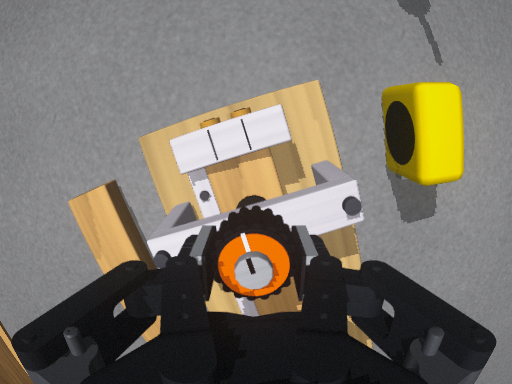

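Emit:
{"method": "step_arm", "body": {
  "series": [
    [0,0,-0.0003,0,0,-0.032],
    [0,0,-0.0006,0,0,-0.064],
    [0,0,-0.0009,0,0,-0.096],
    [0,0,-0.0012,0,0,-0.128],
    [0,0,-0.0012,0,0,-0.128]
  ]
}}

```text
clock: 13.63
position: [554.6, -61.1, 95.5]
ee_rot: [-0.543, 0.84, -0.0, 0.0]
contact_force: [-0.8, 1.8, 5.9]
gripper_width: 38.2
```

```bash
python3 st.py
```

```text
13.6333 [554.6 -61.1  95.5] jig [  1.2 -65.1] jaw-jig -0.5012 F jig [-0.7  1.8  5.9] T [0.64 0.52 0.31] 38.2 q6 -0.604
```

Emit:
{"method": "step_arm", "body": {
  "series": [
    [0,0,-0.0003,0,0,-0.032],
    [0,0,-0.0006,0,0,-0.064],
    [0,0,-0.0006,0,0,-0.064]
  ]
}}

```text
clock: 13.88
position: [554.6, -61.1, 95.3]
ee_rot: [-0.5, 0.866, -0.0, 0.0]
contact_force: [-2.2, 2.7, 6.9]
gripper_width: 38.1
```

```bash
python3 st.py
```

```text
13.8833 [554.6 -61.1  95.3] jig [  1.2 -65.1] jaw-jig -0.6017 F jig [-2.   2.9  6.9] T [0.66 0.54 0.34] 38.1 q6 -0.704
```

Emit:
{"method": "step_arm", "body": {
  "series": [
    [0,0,-0.0003,0,0,-0.032],
    [0,0,-0.0006,0,0,-0.064],
    [0,0,-0.0006,0,0,-0.064]
  ]
}}

```text
clock: 14.13
position: [554.6, -61.1, 95.0]
ee_rot: [-0.456, 0.89, -0.0, 0.0]
contact_force: [-1.1, 1.9, 7.4]
gripper_width: 38.5
```

```bash
python3 st.py; python3 -c "
from m1 import *
snap('wrist','w12');cv2.imwrite('pics/w12z.png',cv2.resize(cv2.imread('pics/w12.png')[200:310,200:310],None,fx=5,fy=5,interpolation=cv2.INTER_CUBIC))"
```

```text
14.1333 [554.6 -61.1  95. ] jig [  1.2 -65.1] jaw-jig -0.7022 F jig [-1.   2.   7.4] T [0.74 0.55 0.31] 38.5 q6 -0.805
```

View pics/w12z.png

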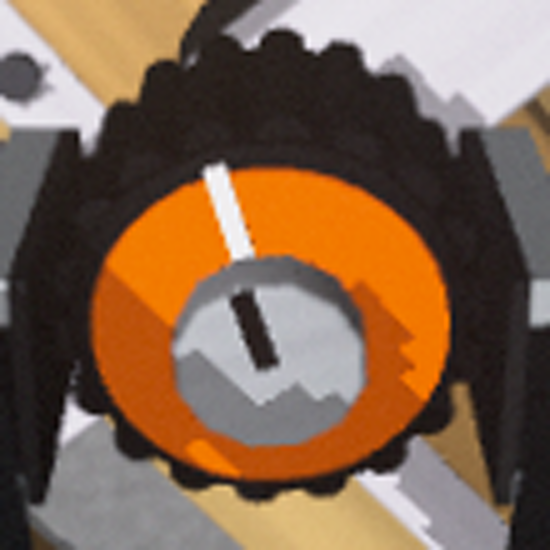

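Emit:
{"method": "step_arm", "body": {
  "series": [
    [0,0,-0.0003,0,0,-0.032],
    [0,0,-0.0006,0,0,-0.064],
    [0,0,-0.0006,0,0,-0.064]
  ]
}}

```text
clock: 14.43
position: [554.6, -61.1, 94.8]
ee_rot: [-0.411, 0.912, -0.0, 0.0]
contact_force: [-1.2, 2.3, 7.0]
gripper_width: 38.3
```

```bash
python3 st.py
```

```text
14.4333 [554.6 -61.1  94.8] jig [  1.2 -65. ] jaw-jig -0.8025 F jig [-1.   2.4  7. ] T [0.72 0.61 0.38] 38.3 q6 -0.905
```

Emit:
{"method": "step_arm", "body": {
  "series": [
    [0,0,-0.0003,0,0,-0.032],
    [0,0,-0.0006,0,0,-0.064],
    [0,0,-0.0006,0,0,-0.064]
  ]
}}

```text
clock: 14.68
position: [554.5, -61.0, 94.6]
ee_rot: [-0.365, 0.931, -0.0, 0.0]
contact_force: [-2.2, 2.2, 6.9]
gripper_width: 38.2
```

```bash
python3 st.py
```

```text
14.6833 [554.5 -61.   94.6] jig [  1.2 -65. ] jaw-jig -0.9029 F jig [-2.1  2.4  6.9] T [0.8  0.59 0.4 ] 38.2 q6 -1.006
```

Emit:
{"method": "step_arm", "body": {
  "series": [
    [0,0,-0.0002,0,0,-0.02],
    [0,0,-0.0004,0,0,-0.04],
    [0,0,-0.0004,0,0,-0.04]
  ]
}}

```text
clock: 14.93
position: [554.5, -61.0, 94.4]
ee_rot: [-0.336, 0.942, -0.0, 0.0]
contact_force: [-1.3, 3.5, 7.6]
gripper_width: 38.2
```

```bash
python3 st.py
```

```text
14.9333 [554.5 -61.   94.4] jig [  1.1 -65. ] jaw-jig -0.965 F jig [-1.   3.6  7.6] T [0.8  0.66 0.46] 38.2 q6 -1.068
```

Emit:
{"method": "step_arm", "body": {
  "series": [
    [0,0,-0.0002,0,0,-0.02],
    [0,0,-0.0004,0,0,-0.04],
    [0,0,-0.0004,0,0,-0.04]
  ]
}}

```text
clock: 15.18
position: [554.5, -61.0, 94.3]
ee_rot: [-0.306, 0.952, -0.0, 0.0]
contact_force: [-1.8, 1.9, 6.8]
gripper_width: 38.4
```

```bash
python3 st.py
```

```text
15.1833 [554.5 -61.   94.3] jig [  1.2 -65. ] jaw-jig -1.0279 F jig [-1.7  2.   6.8] T [0.83 0.65 0.48] 38.4 q6 -1.131
```

Emit:
{"method": "step_arm", "body": {
  "series": [
    [0,0,-0.0002,0,0,-0.02],
    [0,0,-0.0003,0,0,-0.032],
    [0,0,-0.0003,0,0,-0.032]
  ]
}}

```text
clock: 15.43
position: [554.5, -61.0, 94.2]
ee_rot: [-0.282, 0.959, -0.0, 0.0]
contact_force: [-2.1, 2.7, 6.7]
gripper_width: 38.2
```

```bash
python3 st.py; python3 -c "
from m1 import *
snap('wrist','w13');cv2.imwrite('pics/w13z.png',cv2.resize(cv2.imread('pics/w13.png')[200:310,200:310],None,fx=5,fy=5,interpolation=cv2.INTER_CUBIC))"
```

```text
15.4333 [554.5 -61.   94.2] jig [  1.2 -64.9] jaw-jig -1.0776 F jig [-1.9  2.9  6.7] T [0.87 0.68 0.47] 38.2 q6 -1.18
```

View pics/w13z.png

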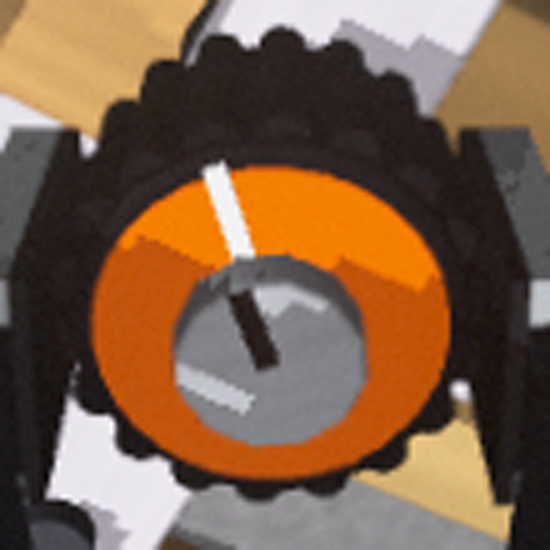

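Still in line, no click; carry on in small steps.

Emit:
{"method": "step_arm", "body": {
  "series": [
    [0,0,-0.0002,0,0,-0.02],
    [0,0,-0.0003,0,0,-0.032],
    [0,0,-0.0003,0,0,-0.032]
  ]
}}

```text
clock: 15.73
position: [554.5, -61.0, 94.1]
ee_rot: [-0.258, 0.966, -0.0, 0.0]
contact_force: [-1.4, 2.1, 7.8]
gripper_width: 38.3
```

```bash
python3 st.py
```

```text
15.7333 [554.5 -61.   94.1] jig [  1.2 -64.9] jaw-jig -1.1278 F jig [-1.2  2.2  7.8] T [0.89 0.69 0.47] 38.3 q6 -1.231
```

Emit:
{"method": "step_arm", "body": {
  "series": [
    [0,0,-0.0002,0,0,-0.02],
    [0,0,-0.0003,0,0,-0.032],
    [0,0,-0.0003,0,0,-0.032]
  ]
}}

```text
clock: 15.98
position: [554.5, -60.9, 94.0]
ee_rot: [-0.234, 0.972, -0.0, 0.0]
contact_force: [-2.2, 2.0, 6.7]
gripper_width: 38.3
```

```bash
python3 st.py
```

```text
15.9833 [554.5 -60.9  94. ] jig [  1.2 -64.9] jaw-jig -1.178 F jig [-2.   2.2  6.7] T [0.91 0.69 0.51] 38.3 q6 -1.281
```

Emit:
{"method": "step_arm", "body": {
  "series": [
    [0,0,-0.0002,0,0,-0.02],
    [0,0,-0.0003,0,0,-0.032],
    [0,0,-0.0003,0,0,-0.032]
  ]
}}

```text
clock: 16.23
position: [554.6, -60.9, 93.9]
ee_rot: [-0.209, 0.978, -0.0, 0.001]
contact_force: [-2.1, 2.8, 6.6]
gripper_width: 38.4
```

```bash
python3 st.py
```

```text
16.2333 [554.6 -60.9  93.9] jig [  1.2 -64.9] jaw-jig -1.2282 F jig [-1.8  3.   6.6] T [0.94 0.69 0.51] 38.4 q6 -1.331
```

Emit:
{"method": "step_arm", "body": {
  "series": [
    [0,0,-0.0002,0,0,-0.02],
    [0,0,-0.0003,0,0,-0.032],
    [0,0,-0.0003,0,0,-0.032]
  ]
}}

```text
clock: 16.48
position: [554.5, -60.9, 93.8]
ee_rot: [-0.184, 0.983, -0.0, 0.001]
contact_force: [-2.4, 3.5, 8.4]
gripper_width: 38.7
```

```bash
python3 st.py; python3 -c "
from m1 import *
snap('wrist','w14');cv2.imwrite('pics/w14z.png',cv2.resize(cv2.imread('pics/w14.png')[200:310,200:310],None,fx=5,fy=5,interpolation=cv2.INTER_CUBIC))"
```

```text
16.4833 [554.5 -60.9  93.8] jig [  1.2 -64.9] jaw-jig -1.2786 F jig [-2.1  3.7  8.4] T [0.96 0.74 0.46] 38.7 q6 -1.381
```

View pics/w14z.png

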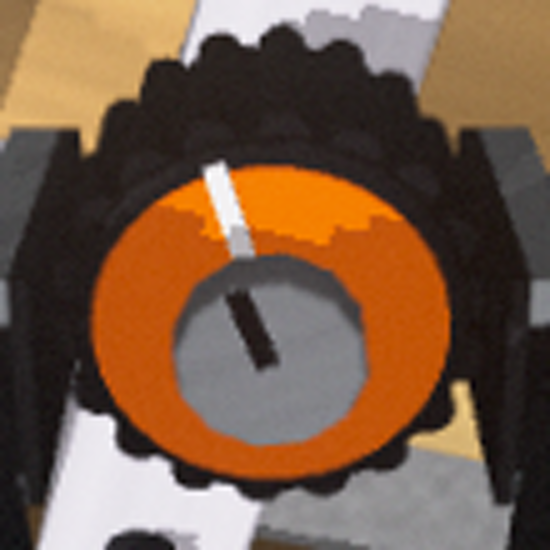

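Emit:
{"method": "step_arm", "body": {
  "series": [
    [0,0,-0.0002,0,0,-0.02],
    [0,0,-0.0003,0,0,-0.032],
    [0,0,-0.0003,0,0,-0.032]
  ]
}}

```text
clock: 16.78
position: [554.6, -60.9, 94.0]
ee_rot: [-0.158, 0.987, 0.0, 0.001]
contact_force: [-1.3, -0.0, 14.1]
gripper_width: 38.0
```

```bash
python3 st.py
```

```text
16.7833 [554.6 -60.9  94. ] jig [  1.2 -64.9] jaw-jig -1.3315 F jig [-1.3  0.1 14.1] T [ 0.59  0.47 -0.18] 38.0 q6 -1.434
```

Emit:
{"method": "step_arm", "body": {
  "series": [
    [0,0,-0.0002,0,0,-0.02],
    [0,0,-0.0003,0,0,-0.032],
    [0,0,-0.0003,0,0,-0.032]
  ]
}}

```text
clock: 17.03
position: [554.6, -60.9, 94.0]
ee_rot: [-0.135, 0.991, -0.0, 0.001]
contact_force: [-3.7, 3.9, 10.8]
gripper_width: 38.0
```

```bash
python3 st.py; python3 -c "
from m1 import *
snap('wrist','w15');cv2.imwrite('pics/w15z.png',cv2.resize(cv2.imread('pics/w15.png')[200:310,200:310],None,fx=5,fy=5,interpolation=cv2.INTER_CUBIC))"
```

```text
17.0333 [554.6 -60.9  94. ] jig [  1.3 -64.9] jaw-jig -1.379 F jig [-3.4  4.1 10.8] T [1.14 1.01 0.45] 38.0 q6 -1.482
```

View pics/w15z.png

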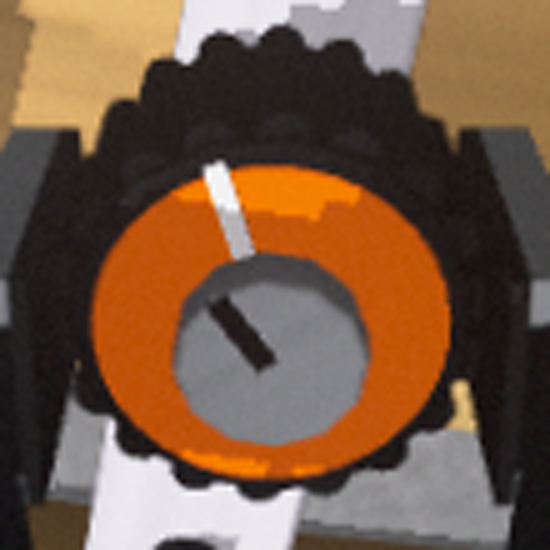

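Emit:
{"method": "step_arm", "body": {
  "series": [
    [0,0,0,0,0,0],
    [0,0,0,0,0,0],
    [0,0,0,0,0,0],
    [0,0,0,0,0,0],
    [0,0,0,0,0,0],
    [0,0,0,0,0,0]
  ],
  "jaw": 1
}}

```text
clock: 17.58
position: [554.1, -61.4, 92.0]
ee_rot: [-0.134, 0.991, -0.0, -0.0]
contact_force: [0.2, 0.4, -0.2]
gripper_width: 85.4
```

Emit:
{"method": "step_arm", "body": {
  "series": [
    [0,0,0.05,0,0,0],
    [0,0,0.12,0,0,0],
    [0,0,0.2,0,0,0],
    [0,0,0.26,0,0,0.05],
    [0,0.05,0.26,0,0,0.12],
    [0,0.1,0.26,0,0,0.19],
    [0,0.15,0.26,0,0,0.26],
    [0,0.162,0.26,0,0,0.33],
    [0,0.162,0.26,0,0,0.4],
    [0,0.162,0.26,0,0,0.47],
    [0,0.162,0.26,0,0,0.54],
    [0,0.162,0.26,0,0,0.61]
  ]
}}

```text
clock: 18.58
position: [554.1, 3.6, 196.1]
ee_rot: [-0.578, 0.816, 0.0, -0.0]
contact_force: [0.2, -0.9, -0.5]
gripper_width: 85.4
```

Emit:
{"method": "step_arm", "body": {
  "series": [
    [-0.015,0,0,0,0,0.07],
    [-0.015,0,0,0,0,0.14],
    [-0.015,0,0,0,0,0.21],
    [-0.015,0,0,0,0,0.26],
    [-0.015,0,0,0,0,0.26],
    [-0.015,0,0,0,0,0.26]
  ]
}}

```text
clock: 19.08
position: [548.1, 3.5, 196.2]
ee_rot: [0.729, -0.685, -0.0, 0.0]
contact_force: [0.8, -0.5, -1.7]
gripper_width: 85.3
```

```bash
python3 st.py;python3 -c "
from m1 import *
snap('wrist','w16');snap('side','d16');snap('scene','s16')
cv2.imwrite('pics/w16z.png',cv2.resize(cv2.imread('pics/w16.png')[50:230,170:330],None,fx=3.3,fy=3.3,interpolation=cv2.INTER_CUBIC))
cv2.imwrite('pics/w16y.png',cv2.resize(cv2.imread('pics/w16.png')[65:155,205:290],None,fx=6.5,fy=6.5,interpolation=cv2.INTER_NEAREST))
c=cv2.imread('pics/d16.png')[175:245,220:310]; cv2.imwrite('pics/d16z.png',cv2.resize(c,None,fx=8,fy=8,interpolation=cv2.INTER_CUBIC))"
```

```text
19.0833 [548.1   3.5 196.2] jig [-0.2 -0.2] jaw-jig -0.0166 F jig [ 0.8 -0.6 -1.7] T [-0.01 -0.   -0.06] 85.3 q6 -0.24
```

View pics/w16y.png

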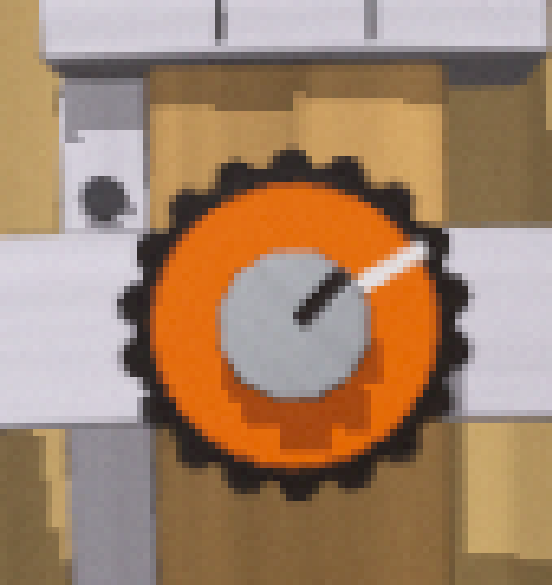

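View pics/w16z.png

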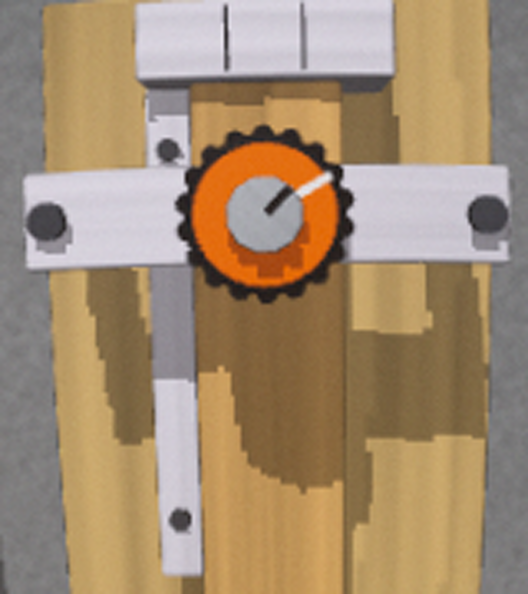

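View pics/d16z.png

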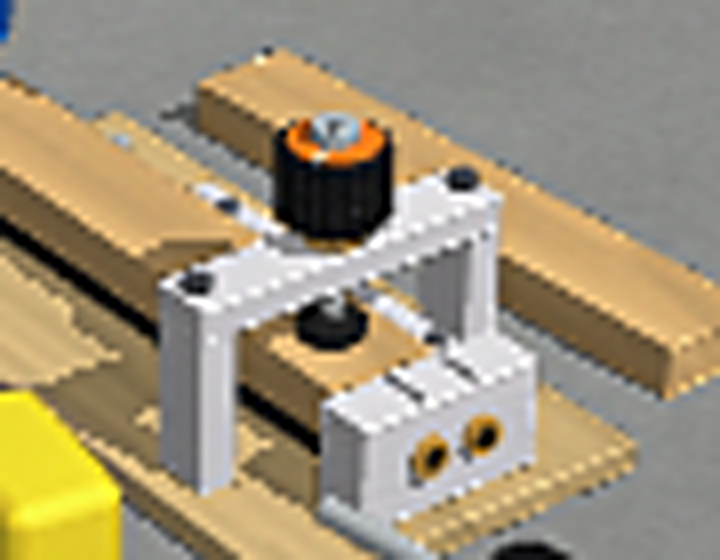

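```bash
python3 -c "
from bench import arm
print(arm.job_done())"
```

```text
the job is handed in; nothing more can be done
None
```

The rail is home and clamped, and I handed the job in at about 19 s of robot time, with the robot clear of everything. No verdict is reported, so the points below are my own checks.

- **Seating the rail:** I gripped the rail's free end and slid it along the bed. On the first try it stuck by friction about 2 mm short of the fence. I eased off, re-seated it against the fence, squared it by the wrist moment, and then butted it against the end block. Pushing forces stayed under 9 N, against the 18 N limit.
- **Turning the knob:** I turned it clockwise about 2 rad until one click. The wrist moment about the vertical fell from about 0.5 N m to below zero. I made one more small turn of 0.05 rad before I noticed the click, then released.
- **Last pictures:** the hub line lags the knob line by about 17 degrees, which fits one click (15 degrees). The rail is flush along the fence. Before clamping, a picture put its end about 0.6 mm from the end block, although the force had shown contact; that is inside the 1.5 mm allowed. The view after clamping looked the same.
- **Not measured:** the pad's clamping force. I inferred it from the click and the torque. I did not measure the bystanders again; the spare rail and tape measure look unmoved in the last pictures, and the arm stayed clear of the dowel pot and drill.

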